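Pack the feeding beakers into the nightstand drawer and shut it

ROBOT

A 7-joint arm with a two-finger parallel gripper is mounted at the origin on the work surface. World frame = base frame: x ahead of the robot, y to its left, z up, the work surface at z = 0. Lengths are in m, angles in rad, forces in N, time in s.
With the tool pointing down it reaches from about 0.35 to 0.9 m from the base axis. Payload 8.1 kg.
Tool frame: the origin (TCP) lies where the fingers leave the gripper's body, on its centre line; the fingertips stand 66 mm ahead of it and the grasp point (between the pads) lies 47 mm ahead of it (bot.tip_extent is the distance from the TCP to the fingertips, in m); z points along the fingers, y is the direction in which the jaws open and shut (so a half turn about z gives the same grasp; the last joint's range is limited). The gripper opens to 92 mm and grips with 3 to 60 N. Pads are 19 mm wide; open, the fingers measure 130 mm over their backs; the gripper's body (75 mm by 190 mm) begins 47 mm behind the grasp point.
Start: joints at [-1.413, 0.434, 0.025, 1.573, -0.012, 1.134, -0.075], TCP at [0.161, 0.604, 0.292] pointing down, gripper open.
Joint ranges: [-2.62, 2.62], [-0.44, 2.09], [-1.27, 1.32], [0.08, 2.57], [-1.32, 4.46], [0.12, 2], [-2.74, 2.74]. Speed limits (rad/s): [2.22, 2.22, 3.01, 3.01, 3.14, 3.14, 3.14].

INTERFACE

Orientations are given as a unit quaternion [x, y, z, w].
In Python, from rig import sensors, optics, order, bot gives the robot as it stands. The module is installed in compiled form; this text tells all that it offers.
- The arm moves only by the tool step_arm, never from a script. Its argument "rows" is one flat list of numbers, 5 for each row, row after row: the finger opening in cm, from 0 to 9.18, then the shift along the tool's x, y, z in cm, then the turn about the tool's z in rad. In form: [gripper, dx, dy, dz, roll, gripper, dx, dy, dz, roll, ...]. A call has exactly 8 rows; each row is the pose to reach, as a shift and turn from the pose commanded when the call began, along the tool's axes at that moment; what a row does not reach only later rows make up. A row lasts 1/10 s, in which the tool goes at most 50 mm and 8.59 degrees, less where a joint would pass 70% of its speed; a pose out of reach is approached as far as the arm can. A call with a gripper value outside its range is refused whole. The fingers move at their own pace and stop on an object; the grip force is fixed at half the most. Time passes only in rows, so rows that repeat a pose let the fingers close, or fill a call up. It gives the time, the measured TCP pose, the force and the opening at its end, in the units of the state.
- sensors.get_state(): the state, without advancing time (a new reading comes with each control period).
- optics.capture(name): name is "scene" or "top"; returns the picture (480x640x3 uint8, blue, green, red); there is no depth.
- optics.camera_model(name): a dict with "camera_matrix" (3x3 intrinsics, pixels), "eye" and "rotation" of the camera in the world. Camera axes: x right, y down, z forward; pixel columns grow to the right and rows downward; lengths in m; the calibration is good to about 2 mm. A picture is of the moment at which its call begins. camera_model takes no time and is no camera call.
- order.close_job(): hands the job in, once; it reports no verdict.
The state is a dict: "clock": time; "joint_pos": joint angles; "qd": joint speeds; "joint_efforts": joint torques, N m; "eef_pos": TCP position; "tcp_rot": TCP orientation; "contact_force": force on the tool from outside, world axes, zero at the start; "wrist_torque": the same for the moment, N m; "grip_width": opening from 0.0 (shut) to 1.0 (fully open).
Only numpy, scipy, OpenCV 4.12 (cv2) and the standard library are available. Lean on these libraries where they do the work, as an engineer would, in place of code of your own. Each camera call takes 0.05 s, during which the arm holds its last target.

TASK

Tidy the nightstand for the night: take the wooden hedgehog out of the drawer and stand it on the cork coaster, nest all the large beakers into one upright stack in the drawer's wide bay, and nest all the small beakers into one upright stack in its narrow bay. Only when everything is in, push the drawer fully home until it clicks into its catch. Leave the other things on the nightstand where they are.

Things in the scene. Friction and masses are not known exactly. Their poses are not given: they have to be found in the camera images.
- wide_bay (a point): Centre of the wide bay's floor in the open-topped drawer, 20 mm above the nightstand top. Its axes move with the drawer: x into the housing (closing direction), y left across the drawer, z up. Bay inside 179 mm along x, 140 mm along y. Walls and the divider between the bays: 6 mm thick, 16 mm above the floor. Wooden drawer front: 14 mm thick, 300 mm wide, its top 40 mm above the floor.
- narrow_bay (a point): Centre of the floor of the drawer's narrow bay, 131 mm to the right (-y) of the wide bay's; same axes, height and walls; inside 179 mm along x, 110 mm along y.
- handle (a point): Middle of the dark steel bar handle on the drawer front, same axes as the bays. The bar lies along y, 120 mm long, about 10 mm thick, 42 mm above the nightstand top and 35 mm out (towards -x) from the outer face of the drawer front; it may be pushed from its -x side.
- drawer (a joint): How far the drawer stands open, m: 0 fully home (front flat against the housing), 0.15 at most. It slides along the x of the bays with about 1 N of friction. From about 15 mm to 6 mm a sprung catch resists with up to about 10 N and pushes the drawer back out if let go; over the last 5 mm it snaps the drawer home and holds it there.
- hedgehog: Carved wooden hedgehog figure, 90 mm long (nose towards its +x), 53 mm wide (along y, widest 37 mm above its underside), 66 mm tall with spines; origin at the centre of its flat underside (a base block 74 by 50 mm, 16 mm high), z up. 0.11 to 0.18 kg. It starts in the wide bay.
- coaster: Round cork coaster, 88 mm across, 6 mm thick, fixed; origin at the centre of its underside on the nightstand top.
- big0: Large cream beaker, hollow, open at the top, tapered: 84 mm tall, 68 mm across its straight rim collar (the top 18 mm), 48 mm across the foot, wall 2.5 mm, with a raised inner floor 34 mm above its underside, so each nested one stands 34 mm above the one it sits in. Origin at the centre of its underside, z up to the mouth. 0.08 to 0.13 kg. May be absent.
- small0: Small cream beaker of the same shape: 66 mm tall, 52 mm across its straight rim collar (the top 15 mm), 36 mm across the foot, wall 2.2 mm, inner floor 30 mm above its underside, so that nested small beakers stand 30 mm apart in height. Origin at the centre of its underside, z up to the mouth. 0.05 to 0.08 kg. May be absent.
- big1: As big0; may be absent.
- small1: As small0; may be absent.
- big2: As big0; may be absent.
- small2: As small0; may be absent.
- jar: Sealed glass baby food jar, 62 mm across, 78 mm tall; origin at the centre of its underside. Leave alone.
- pacifier: Teal silicone pacifier, 42 mm across, 44 mm tall, nipple up; origin at the centre of its underside. Leave alone.
- rattle: Wooden rattle lying along its x, 80 mm long, 28 mm thick; origin at its middle on the nightstand top. Leave alone.
Not all that is in view belongs to the job. What is shaped like the small2 but blue is not meant. What is shaped like the small1 but blue is not meant.

How it is judged:
On the way, in this order (a step that is already met when the one before it is completed fails the run):
1. the hedgehog stands on the coaster and all the beakers are nested upright in their bays, while the drawer is still open by more than 5 cm (x of big0 in the frame of wide_bay between -0.067 and 0.067 m and y of big0 in the frame of wide_bay between -0.048 and 0.048 m and z of each of big0, big1, big2 in the frame of wide_bay below 0.075 m and angle between each of big0, big1, big2, small0, small1, small2, hedgehog's own z axis and vertical below 0.12 rad and x of big1 in the frame of wide_bay between -0.067 and 0.067 m and y of big1 in the frame of wide_bay between -0.048 and 0.048 m and x of big2 in the frame of wide_bay between -0.067 and 0.067 m and y of big2 in the frame of wide_bay between -0.048 and 0.048 m and x of small0 in the frame of narrow_bay between -0.074 and 0.074 m and y of small0 in the frame of narrow_bay between -0.039 and 0.039 m and z of each of small0, small1, small2 in the frame of narrow_bay below 0.067 m and x of small1 in the frame of narrow_bay between -0.074 and 0.074 m and y of small1 in the frame of narrow_bay between -0.039 and 0.039 m and x of small2 in the frame of narrow_bay between -0.074 and 0.074 m and y of small2 in the frame of narrow_bay between -0.039 and 0.039 m and horizontal distance between big0 and big1 below 0.008 m and horizontal distance between each of big0, big1 and big2 below 0.008 m and horizontal distance between small0 and small1 below 0.008 m and horizontal distance between each of small0, small1 and small2 below 0.008 m and horizontal distance between hedgehog and coaster below 0.03 m and height (world z) of hedgehog between 0.003 and 0.014 m and value of joint drawer above 0.05 m), for 0.2 s.
2. the drawer is home in its catch (value of joint drawer below 0.004 m), for 0.2 s.
At the end, for the whole second after the job is handed in: The drawer is home (within 4 mm); all large beakers stand upright (within 7 degrees) in the wide bay with their axes within 8 mm of one another, all small ones likewise in the narrow bay, each fully nested; the hedgehog stands upright on the coaster within 30 mm of its centre; everything is at rest (x of big0 in the frame of wide_bay between -0.067 and 0.067 m and y of big0 in the frame of wide_bay between -0.048 and 0.048 m and z of each of big0, big1, big2 in the frame of wide_bay below 0.075 m and angle between each of big0, big1, big2, small0, small1, small2, hedgehog's own z axis and vertical below 0.12 rad and x of big1 in the frame of wide_bay between -0.067 and 0.067 m and y of big1 in the frame of wide_bay between -0.048 and 0.048 m and x of big2 in the frame of wide_bay between -0.067 and 0.067 m and y of big2 in the frame of wide_bay between -0.048 and 0.048 m and x of small0 in the frame of narrow_bay between -0.074 and 0.074 m and y of small0 in the frame of narrow_bay between -0.039 and 0.039 m and z of each of small0, small1, small2 in the frame of narrow_bay below 0.067 m and x of small1 in the frame of narrow_bay between -0.074 and 0.074 m and y of small1 in the frame of narrow_bay between -0.039 and 0.039 m and x of small2 in the frame of narrow_bay between -0.074 and 0.074 m and y of small2 in the frame of narrow_bay between -0.039 and 0.039 m and horizontal distance between big0 and big1 below 0.008 m and horizontal distance between each of big0, big1 and big2 below 0.008 m and horizontal distance between small0 and small1 below 0.008 m and horizontal distance between each of small0, small1 and small2 below 0.008 m and horizontal distance between hedgehog and coaster below 0.03 m and height (world z) of hedgehog between 0.003 and 0.014 m and linear speed of each of big0, big1, big2, small0, small1, small2, hedgehog below 0.02 m/s and value of joint drawer below 0.004 m); the robot touches nothing.
It fails at once if the jar, the pacifier or the rattle is shifted by more than 5 cm, or the jar tipped (distance of any of jar, pacifier, rattle from where it was at the start of the episode above 0.05 m or angle between jar's own z axis and vertical above 0.5 rad).
Of big0, big1, big2, small0, small1, small2 only 4 to 6 are there at a start; the rules pass over those that are not, and their reading is None.
At some moment in a run one of hedgehog may be knocked a few centimetres aside while the robot is not near it.
It also fails if it takes over 210 s, if anything falls off the work surface, if the arm or the gripper's body presses on something with over 40 N, if the wrist force passes 120 N, or if a joint passes its speed limit or range.

## Working session

There is one attempt and no reset: what is moved stays moved. The work goes in short steps, Python scripts to look and compute and a tool call to move; the robot and the scene stay as the last step left them, time stands still between calls to the robot, and variables do not carry over. Pictures are saved under pics/ and viewed, and the job is handed in when it is done.

Besides the shell and the picture viewer there is one more tool, called after "Request:" by a JSON object that holds its "method" and its "body". step_arm: Moves the arm, as the interface text tells. Its arguments: {"type":"object","properties":{"rows":{"type":"array","items":{"type":"number"}}},"required":["rows"]}

```bash
mkdir -p pics; ls
python3 - <<'E'
from rig import sensors, optics, order, bot
import cv2, numpy as np
np.set_printoptions(precision=4,suppress=True)
s=sensors.get_state(); print(s)
for n in ("scene","top"):
    im=optics.capture(n); cv2.imwrite(f"pics/{n}0.png",im)
    print(n,optics.camera_model(n))
print(bot.tip_extent)
E
```

```text
pics
{'clock': 0.0, 'joint_pos': array([-1.4126,  0.4352,  0.025 ,  1.5741, -0.0116,  1.134 , -0.0751]), 'qd': array([-0.    , -0.0032, -0.0006, -0.0013, -0.0022, -0.0007,  0.0015]), 'joint_efforts': array([  0.0002, -66.7841,   0.9855, -31.4462,  -0.0604,   0.0428,
         0.0002]), 'eef_pos': array([0.1611, 0.6035, 0.2915]), 'tcp_rot': array([ 0.1301,  0.9915, -0.0008, -0.    ]), 'contact_force': array([ 0.3895,  0.0127, -0.2037]), 'wrist_torque': array([0.0065, 0.0201, 0.0068]), 'grip_width': 1.0021247281893773}
scene {'camera_matrix': array([[463.9611,   0.    , 327.9201],
       [  0.    , 463.9611, 241.9777],
       [  0.    ,   0.    ,   1.    ]]), 'eye': array([ 1.0942, -0.1156,  0.8096]), 'rotation': array([ 0.7593,  0.5759, -0.1887, -0.2372])}
top {'camera_matrix': array([[522.7961,   0.    , 320.2383],
       [  0.    , 522.7961, 244.2968],
       [  0.    ,   0.    ,   1.    ]]), 'eye': array([0.3584, 0.0081, 1.2567]), 'rotation': array([ 0.7102, -0.6993,  0.0564, -0.0592])}
0.0655
```

View pics/top0.png

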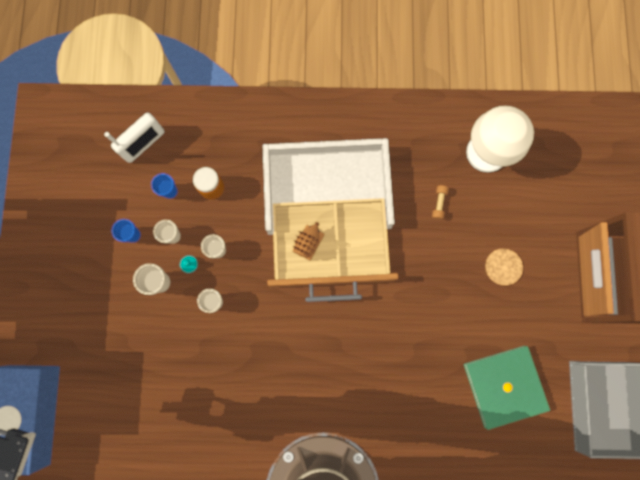

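View pics/scene0.png

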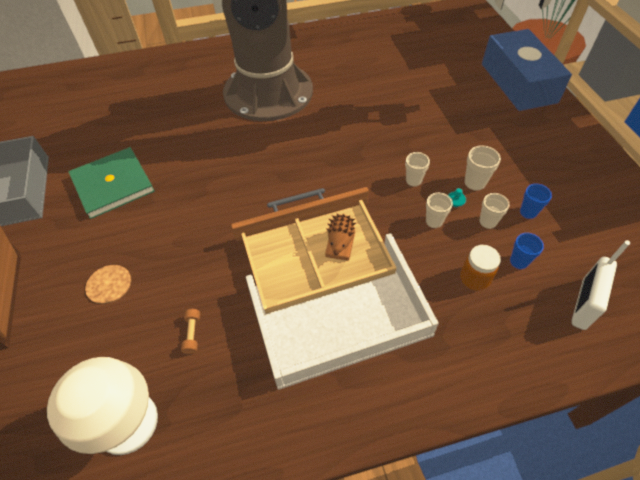

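```bash
cat > h.py <<'E'
from rig import sensors, optics, order, bot
import cv2, numpy as np
from scipy.spatial.transform import Rotation as R
np.set_printoptions(precision=4,suppress=True)
def cam(n):
    m=optics.camera_model(n); return m['camera_matrix'],np.array(m['eye']),R.from_quat(m['rotation']).as_matrix()
def ray(n,u,v,z):
    K,e,Rm=cam(n); d=Rm@np.linalg.solve(K,[u,v,1.]); return e+d*(z-e[2])/d[2]
def proj(n,p):
    K,e,Rm=cam(n); c=K@(Rm.T@(np.array(p)-e)); return c[:2]/c[2]
def crop(n,src,u0,v0,u1,v1,s,out):
    im=cv2.imread(src) if isinstance(src,str) else src
    c=cv2.resize(im[v0:v1,u0:u1],None,fx=s,fy=s,interpolation=cv2.INTER_CUBIC)
    for u in range((u0+9)//10*10,u1,10):
        cv2.line(c,((u-u0)*s,0),((u-u0)*s,4 if u%50 else 12),(0,255,255),1)
        if u%20==0: cv2.putText(c,str(u),((u-u0)*s-8,22),0,.35,(0,255,255),1)
    for v in range((v0+9)//10*10,v1,10):
        cv2.line(c,(0,(v-v0)*s),(6,(v-v0)*s),(0,255,255),1)
        if v%20==0: cv2.putText(c,str(v),(8,(v-v0)*s+4),0,.35,(0,255,255),1)
    cv2.imwrite(out,c)
E
python3 - <<'E'
from h import *
crop('top','pics/top0.png',100,160,240,320,5,'pics/c1.png') if 0 else crop('top','pics/top0.png',110,160,250,320,3,'pics/c1.png')
crop('top','pics/top0.png',260,130,410,310,3,'pics/c2.png')
crop('scene','pics/scene0.png',390,130,560,300,3,'pics/c3.png')
E
```

```text
(no output)
```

View pics/c1.png

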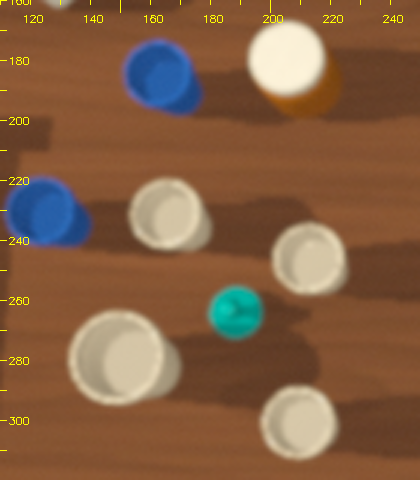

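View pics/c2.png

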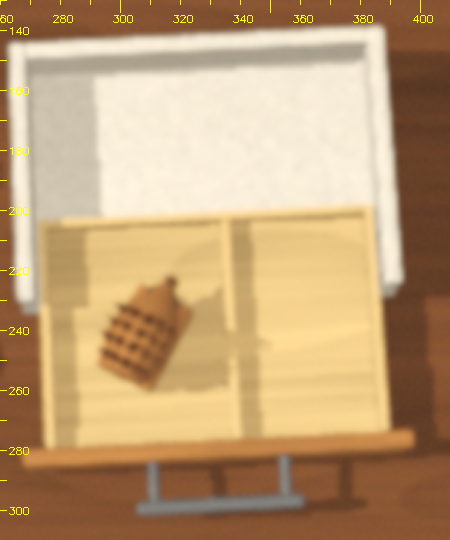

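View pics/c3.png

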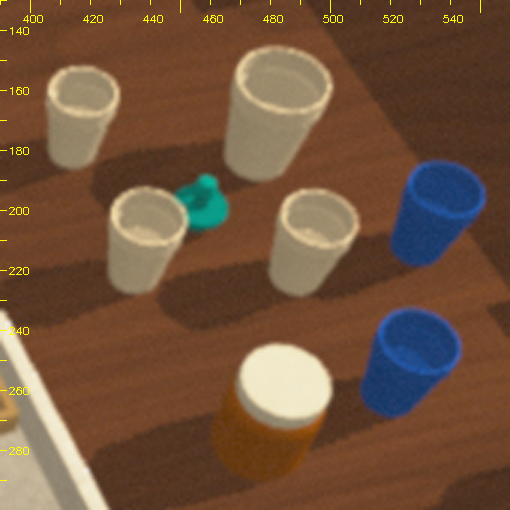

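Run:
```python
from h import *
for nm,u,v,z in [('A',165.5,231.2,.066),('B',213,246.2,.066),('C',209.8,300.7,.066),('BIG',148.7,279.2,.084),('coaster',504.3,267,.006),('pacif',188.5,264,.03),('jar',205,179,.078),('rattle',440,202,.02)]:
    p=ray('top',u,v,z); print(nm,p,'scene px',proj('scene',p))
hl=ray('top',305.7,298.7,.047);hr=ray('top',361.3,296,.047)
print('handle',hl,hr,(hl+hr)/2,np.linalg.norm(hl-hr))
fl=ray('top',267.3,285.7,.06);fr=ray('top',398,278.3,.06)
print('front',fl,fr,(fl+fr)/2,np.linalg.norm(fl-fr))
for a,b in((hl,hr),(fl,fr)):
    d=a-b; print('yaw',np.arctan2(-d[0],d[1]))
for uv in [(274,204),(384,200),(275,278.5),(389.5,273.5),(334,202),(339.5,276)]:
    print(uv,ray('top',*uv,.036))
# hedgehog nose & rear
for uv,z in [((317,223),.05),((303,253),.08),((310,240),.086)]: print(ray('top',*uv,z))
```

```text
A [0.5804 0.3738 0.066 ] scene px [494.023  201.7187]
B [0.5468 0.2618 0.066 ] scene px [437.4943 201.2492]
C [0.4215 0.2629 0.066 ] scene px [415.6685 159.9125]
BIG [0.4666 0.3991 0.084 ] scene px [482.6523 155.7278]
coaster [ 0.5164 -0.4288  0.006 ] scene px [107.2024 282.046 ]
pacif [0.509  0.3254 0.03  ] scene px [454.4928 193.1608]
jar [0.7035 0.2858 0.078 ] scene px [483.5741 255.6595]
rattle [ 0.6712 -0.2745  0.02  ] scene px [190.1266 328.1993]
handle [0.4306 0.046  0.047 ] [ 0.4388 -0.0821  0.047 ] [ 0.4347 -0.0181  0.047 ] 0.12840350092621586
front [0.4581 0.1342 0.06  ] [ 0.4797 -0.1652  0.06  ] [ 0.4689 -0.0155  0.06  ] 0.300165492739676
yaw 0.06391068603584321
yaw 0.0721085083952426
(274, 204) [0.6562 0.1269 0.036 ]
(384, 200) [ 0.6701 -0.1367  0.036 ]
(275, 278.5) [0.4772 0.1192 0.036 ]
(389.5, 273.5) [ 0.4931 -0.1489  0.036 ]
(334, 202) [ 0.6633 -0.0168  0.036 ]
(339.5, 276) [ 0.4854 -0.0318  0.036 ]
[0.6084 0.0229 0.05  ]
[0.5321 0.0532 0.08  ]
[0.5613 0.0377 0.086 ]
```

Run:
```python
from h import *
crop('top','pics/top0.png',285,210,335,270,10,'pics/c4.png')
crop('scene','pics/scene0.png',310,200,370,270,8,'pics/c5.png')
crop('top','pics/top0.png',475,240,535,295,8,'pics/c6.png')
```

```text
(no output)
```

View pics/c4.png

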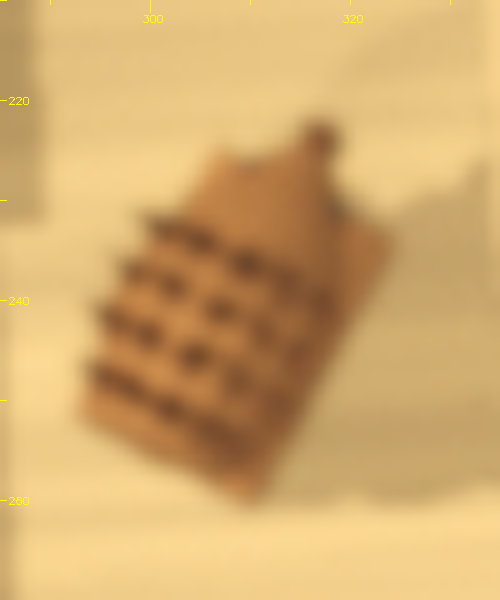

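View pics/c5.png

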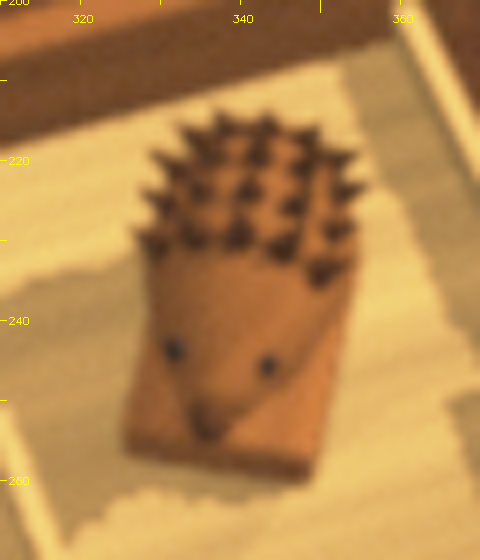

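View pics/c6.png

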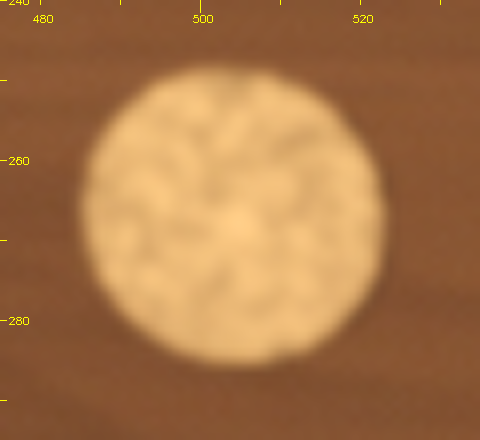

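Run:
```python
from h import *
P=[ray('top',*uv,.036) for uv in [(307,224.5),(324,234),(310.5,260),(293,251)]]
for p in P: print(p,proj('scene',p))
print([np.linalg.norm(P[i]-P[(i+1)%4]) for i in range(4)])
c=sum(P)/4; d=(P[0]+P[1]-P[2]-P[3]); yaw=np.arctan2(d[1],d[0]); print(c,yaw)
d=P[0]-P[3];print(np.arctan2(d[1],d[0])); d=P[1]-P[2];print(np.arctan2(d[1],d[0]))
# reprojected model
r=R.from_euler('z',yaw).as_matrix()
for x,y in((37,25),(37,-25),(-37,-25),(-37,25)):
    q=c+r@np.array([x/1e3,y/1e3,0]); print(proj('top',q),proj('scene',q))
# scene-based coordinates of front corners
for uv in((325.5,255.5),(349.5,258.5)): print(ray('scene',*uv,.036))
```

```text
[0.6073 0.0468 0.036 ] [346.751  256.0435]
[0.5849 0.006  0.036 ] [324.1139 251.7585]
[0.5222 0.0369 0.036 ] [330.5183 224.5866]
[0.543  0.0786 0.036 ] [352.4696 227.8261]
[np.float64(0.04655434627912149), np.float64(0.06992911004688492), np.float64(0.04662947480384212), np.float64(0.0717583994831801)]
[0.5643 0.0421 0.036 ] -0.458265865084201
-0.4590925473798131
-0.45741755743760626
[306.4593 223.9647] [347.5661 256.4074]
[325.1506 233.3753] [323.0138 252.6792]
[310.8469 260.8792] [329.8604 223.9211]
[292.039 251.302] [353.3947 227.3108]
[0.5944 0.0063 0.036 ]
[0.6144 0.0504 0.036 ]
```

Run:
```python
from h import *
for uv in((325.5,257.5),(348.5,260)): print(ray('scene',*uv,.02))
c=np.array([0.5643,0.0421]);y=-0.458
print(c+37e-3*np.array([np.cos(y),np.sin(y)]))
s=sensors.get_state(); Rt=R.from_quat(s['tcp_rot']).as_matrix(); print(Rt)
```

```text
[0.5888 0.0076 0.02  ]
[0.6074 0.0508 0.02  ]
[0.5975 0.0257]
[[-0.9662  0.2579 -0.0002]
 [ 0.2579  0.9662 -0.0014]
 [-0.0001 -0.0014 -1.    ]]
```

```bash
cat >> h.py <<'E'
def plan(x,y,z,jaw=None):
    s=sensors.get_state(); Rt=R.from_quat(s['tcp_rot']).as_matrix(); p=np.array(s['eef_pos'])
    d=Rt.T@(np.array([x,y,z])-p)*100
    ja=np.arctan2(Rt[1,1],Rt[0,1]); roll=0
    if jaw is not None:
        dj=(jaw-ja+np.pi/2)%np.pi-np.pi/2; roll=-dj
    print('t',round(s['clock'],2),'tcp',p,'jaw',round(ja,3),'grip cm',round(s['grip_width']*9.18,2),'F',s['contact_force'],'q7',round(s['joint_pos'][6],2))
    print('  -> d(cm)',np.round(d,2),'roll',round(roll,3))
E
python3 - <<'E'
from h import *
plan(.5645,.043,.22,1.113)
E
```

```text
t 0.1 tcp [0.1611 0.6035 0.2915] jaw 1.31 grip cm 9.17 F [-0.8793 -0.3837  0.1271] q7 -0.08
  -> d(cm) [-53.43 -43.74   7.22] roll 0.197
```

Request:
{"method": "step_arm", "body": {"rows": [9.18, -53.4, -43.7, 7.2, 0.197, 9.18, -53.4, -43.7, 7.2, 0.197, 9.18, -53.4, -43.7, 7.2, 0.197, 9.18, -53.4, -43.7, 7.2, 0.197, 9.18, -53.4, -43.7, 7.2, 0.197, 9.18, -53.4, -43.7, 7.2, 0.197, 9.18, -53.4, -43.7, 7.2, 0.197, 9.18, -53.4, -43.7, 7.2, 0.197]}}

```text
clock: 0.9
eef_pos: [0.3943, 0.2792, 0.2505]
tcp_rot: [0.227, 0.974, 0.0, -0.0]
contact_force: [0.8, 0.8, -0.5]
grip_width: 1.001
```

Run:
```python
from h import *
plan(.5645,.043,.22,1.113)
```

```text
t 0.9 tcp [0.3943 0.2792 0.2505] jaw 1.113 grip cm 9.19 F [ 0.7833  0.761  -0.4703] q7 0.45
  -> d(cm) [-25.7  -13.67   3.05] roll 0.0
```

Request:
{"method": "step_arm", "body": {"rows": [9.18, -25.7, -13.7, 3.0, 0, 9.18, -25.7, -13.7, 3.0, 0, 9.18, -25.7, -13.7, 3.0, 0, 9.18, -25.7, -13.7, 3.0, 0, 9.18, -25.7, -13.7, 3.0, 0, 9.18, -25.7, -13.7, 3.0, 0, 9.18, -25.7, -13.7, 3.0, 0, 9.18, -25.7, -13.7, 3.0, 0]}}

```text
clock: 1.7
eef_pos: [0.5636, 0.0434, 0.2201]
tcp_rot: [0.228, 0.974, -0.0, -0.001]
contact_force: [-1.2, 0.3, 0.6]
grip_width: 0.999
```

Run:
```python
from h import *
plan(.5645,.043,.104,1.113)
im=optics.capture('scene');cv2.imwrite('pics/s1.png',im)
```

```text
t 1.7 tcp [0.5636 0.0434 0.2201] jaw 1.11 grip cm 9.17 F [-1.189   0.259   0.5631] q7 1.09
  -> d(cm) [-0.11  0.01 11.61] roll -0.003
```

View pics/s1.png

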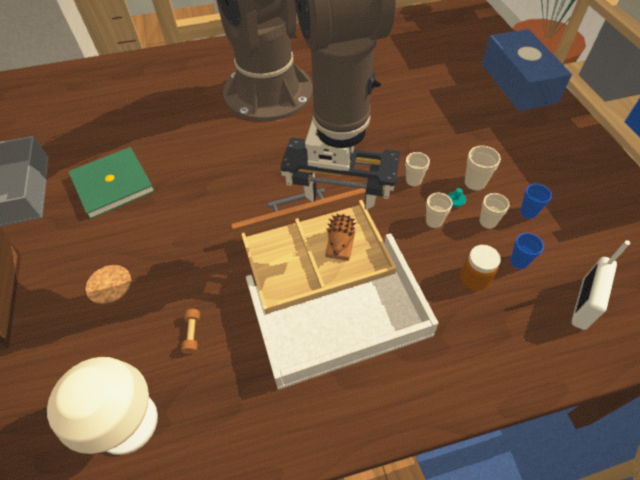

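Request:
{"method": "step_arm", "body": {"rows": [9.18, -0.1, 0, 2, 0, 9.18, -0.1, 0, 4, 0, 9.18, -0.1, 0, 6, 0, 9.18, -0.1, 0, 8, 0, 9.18, -0.1, 0, 9.5, 0, 9.18, -0.1, 0, 10.7, 0, 9.18, -0.1, 0, 11.6, 0, 9.18, -0.1, 0, 11.6, 0]}}

```text
clock: 2.55
eef_pos: [0.5638, 0.0448, 0.1039]
tcp_rot: [0.226, 0.974, -0.0, -0.001]
contact_force: [0.7, -0.5, 0.6]
grip_width: 1.001
```

Run:
```python
from h import *
plan(.5645,.043,.104,1.113)
for n in('scene','top'): cv2.imwrite(f'pics/{n}2.png',optics.capture(n))
crop('scene','pics/scene2.png',270,130,420,280,4,'pics/c7.png')
```

```text
t 2.55 tcp [0.5638 0.0448 0.1039] jaw 1.114 grip cm 9.19 F [ 0.7431 -0.5014  0.638 ] q7 1.14
  -> d(cm) [-0.14 -0.13 -0.01] roll 0.001
```

View pics/c7.png

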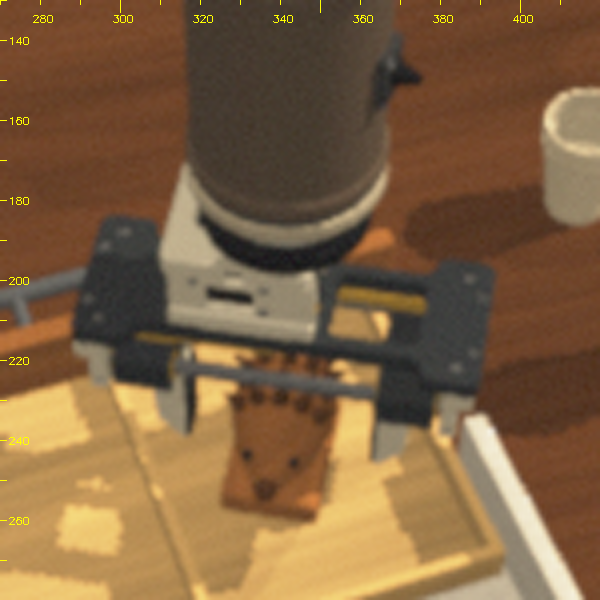

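Request:
{"method": "step_arm", "body": {"rows": [0, 0, 0, 0, 0, 0, 0, 0, 0, 0, 0, 0, 0, 0, 0, 0, 0, 0, 0, 0, 0, 0, 0, 0, 0, 0, 0, 0, 0, 0, 0, 0, 0, 0, 0, 0, 0, 0, 0, 0]}}

```text
clock: 3.45
eef_pos: [0.5646, 0.0441, 0.1048]
tcp_rot: [0.227, 0.974, 0.0, 0.0]
contact_force: [0.3, -0.3, 0.6]
grip_width: 0.565
```

Request:
{"method": "step_arm", "body": {"rows": [0, 0, 0, -1, 0, 0, 0, 0, -3, 0, 0, 0, 0, -5, 0, 0, 0, 0, -8, 0, 0, 0, 0, -11, 0, 0, 0, 0, -13, 0, 0, 0, 0, -14, 0, 0, 0, 0, -14, 0]}}

```text
clock: 4.25
eef_pos: [0.565, 0.0441, 0.2461]
tcp_rot: [0.227, 0.974, 0.001, 0.001]
contact_force: [-0.0, 0.3, -0.5]
grip_width: 0.566
```

Run:
```python
from h import *
plan(.516,-.427,.2,0.9)
for n in('scene','top'): cv2.imwrite(f'pics/{n}3.png',optics.capture(n))
crop('scene','pics/scene3.png',240,60,440,260,4,'pics/c8.png')
```

```text
t 4.25 tcp [0.565  0.0441 0.2461] jaw 1.113 grip cm 5.2 F [-0.0188  0.2921 -0.53  ] q7 1.08
  -> d(cm) [-16.42 -44.43   4.57] roll 0.213
```

View pics/c8.png

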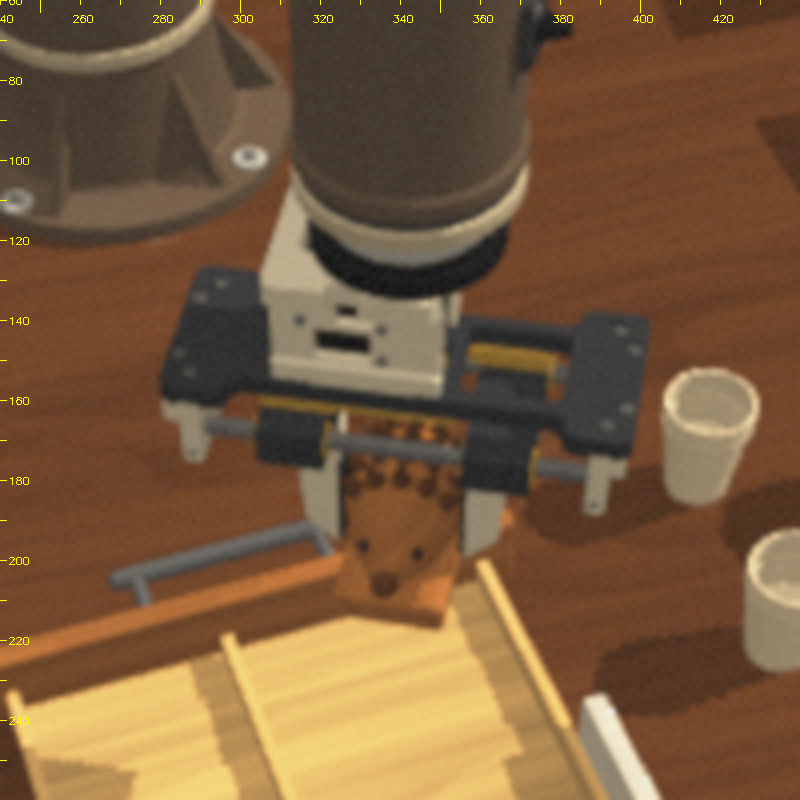

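Request:
{"method": "step_arm", "body": {"rows": [0, -16.4, -44.4, 4.5, 0, 0, -16.4, -44.4, 4.5, 0, 0, -16.4, -44.4, 4.5, 0, 0, -16.4, -44.4, 4.5, 0, 0, -16.4, -44.4, 4.5, 0, 0, -16.4, -44.4, 4.5, 0, 0, -16.4, -44.4, 4.5, 0, 0, -16.4, -44.4, 4.5, 0]}}

```text
clock: 5.15
eef_pos: [0.522, -0.3535, 0.2049]
tcp_rot: [0.227, 0.974, 0.0, -0.001]
contact_force: [0.9, 0.6, -0.6]
grip_width: 0.559
```

Request:
{"method": "step_arm", "body": {"rows": [0, 0, 0, 0, 0, 0, 0, 0, 0, 0, 0, 0, 0, 0, 0, 0, 0, 0, 0, 0, 0, 0, 0, 0, 0, 0, 0, 0, 0, 0, 0, 0, 0, 0, 0, 0, 0, 0, 0, 0]}}

```text
clock: 5.95
eef_pos: [0.5233, -0.3517, 0.207]
tcp_rot: [0.227, 0.974, 0.0, 0.0]
contact_force: [0.4, 0.4, -1.3]
grip_width: 0.565
```

Run:
```python
from h import *
plan(.516,-.4275,.092)
```

```text
t 5.95 tcp [ 0.5233 -0.3517  0.207 ] jaw 1.113 grip cm 5.18 F [ 0.3893  0.3909 -1.3386] q7 1.82
  -> d(cm) [-2.69 -7.12 11.5 ] roll 0
```

Request:
{"method": "step_arm", "body": {"rows": [0, -2.7, -7.1, 1, 0, 0, -2.7, -7.1, 3, 0, 0, -2.7, -7.1, 5, 0, 0, -2.7, -7.1, 7, 0, 0, -2.7, -7.1, 8.5, 0, 0, -2.7, -7.1, 9.5, 0, 0, -2.7, -7.1, 10, 0, 0, -2.7, -7.1, 10, 0]}}

```text
clock: 6.75
eef_pos: [0.516, -0.4274, 0.1066]
tcp_rot: [0.227, 0.974, 0.0, -0.0]
contact_force: [-0.6, -0.8, -1.1]
grip_width: 0.564
```

Run:
```python
from h import *
plan(.516,-.4275,.0915)
for n in('scene','top'): cv2.imwrite(f'pics/{n}4.png',optics.capture(n))
crop('scene','pics/scene4.png',40,180,240,380,4,'pics/c9.png')
crop('top','pics/top4.png',440,200,580,340,4,'pics/c10.png')
```

```text
t 6.75 tcp [ 0.516  -0.4274  0.1066] jaw 1.113 grip cm 5.18 F [-0.6009 -0.7504 -1.1467] q7 1.96
  -> d(cm) [-0.   -0.02  1.51] roll 0
```

View pics/c9.png

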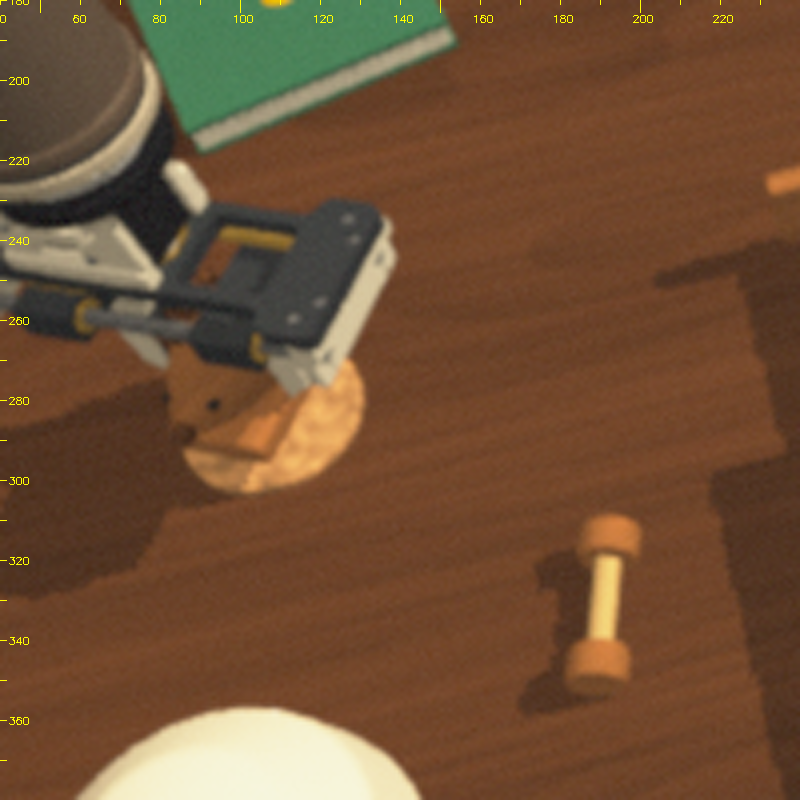

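View pics/c10.png

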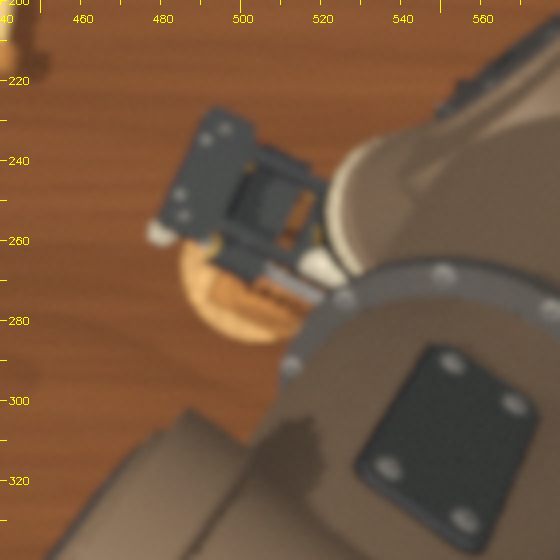

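Request:
{"method": "step_arm", "body": {"rows": [0, 0, 0, 0.5, 0, 0, 0, 0, 1.0, 0, 0, 0, 0, 1.3, 0, 0, 0, 0, 1.5, 0, 0, 0, 0, 1.5, 0, 7.5, 0, 0, 1.5, 0, 9.18, 0, 0, 1.5, 0, 9.18, 0, 0, 1.5, 0]}}

```text
clock: 7.65
eef_pos: [0.5162, -0.4278, 0.0921]
tcp_rot: [0.227, 0.974, -0.0, 0.0]
contact_force: [-0.1, 0.1, 0.2]
grip_width: 0.772
```

Request:
{"method": "step_arm", "body": {"rows": [9.18, 0, 0, 0, 0, 9.18, 0, 0, 0, 0, 9.18, 0, 0, -2, 0, 9.18, 0, 0, -4, 0, 9.18, 0, 0, -7, 0, 9.18, 0, 0, -10, 0, 9.18, 0, 0, -13, 0, 9.18, 0, 0, -15, 0]}}

```text
clock: 8.45
eef_pos: [0.5163, -0.428, 0.2444]
tcp_rot: [0.227, 0.974, -0.0, 0.001]
contact_force: [-0.5, 0.3, -0.3]
grip_width: 0.999
```

Run:
```python
from h import *
plan(.5804,.374,.25)
```

```text
t 8.45 tcp [ 0.5163 -0.428   0.2444] jaw 1.113 grip cm 9.17 F [-0.4901  0.3409 -0.3432] q7 1.92
  -> d(cm) [29.71 74.77 -0.67] roll 0
```

```bash
cat >> h.py <<'E'
from scipy.optimize import least_squares
def tri(ut,us,z):
    f=lambda p:np.r_[proj('top',[p[0],p[1],z])-ut,proj('scene',[p[0],p[1],z])-us]
    r=least_squares(f,[.5,.2]); return r.x,r.fun
E
python3 - <<'E'
from h import *
for n,a,b,z in [('A',(165.3,231),(496.2,202.4),.066),('B',(212.8,246),(439.4,201.7),.066),('C',(209.6,300.5),(417.2,160.2),.066),('BIG',(148.5,279),(484,156.7),.084)]:
    print(n,*tri(a,b,z))
cv2.imwrite('pics/top5.png',optics.capture('top'));cv2.imwrite('pics/scene5.png',optics.capture('scene'))
crop('scene','pics/scene5.png',40,180,240,330,4,'pics/c11.png')
plan(.467,.40,.25)
E
```

```text
A [0.5823 0.3761] [-0.7107 -0.6355 -0.757  -0.2223]
B [0.5483 0.2639] [-0.6713 -0.4533 -0.688  -0.1346]
C [0.4227 0.2647] [-0.5501 -0.319  -0.6026 -0.0927]
BIG [0.4684 0.4003] [-0.3059 -0.6026 -0.4485 -0.5293]
t 8.55 tcp [ 0.517  -0.4287  0.2454] jaw 1.113 grip cm 9.18 F [-0.2878  0.3362 -0.4637] q7 1.92
  -> d(cm) [41.12 72.12 -0.75] roll 0
```

View pics/c11.png

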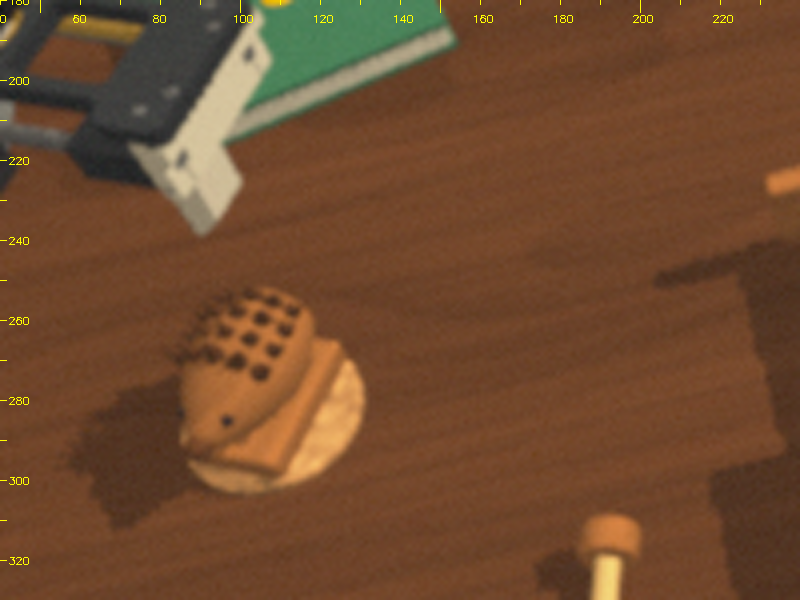

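Request:
{"method": "step_arm", "body": {"rows": [9.18, 41.1, 72.1, -0.7, 0, 9.18, 41.1, 72.1, -0.7, 0, 9.18, 41.1, 72.1, -0.7, 0, 9.18, 41.1, 72.1, -0.7, 0, 9.18, 41.1, 72.1, -0.7, 0, 9.18, 41.1, 72.1, -0.7, 0, 9.18, 41.1, 72.1, -0.7, 0, 9.18, 41.1, 72.1, -0.7, 0]}}

```text
clock: 9.35
eef_pos: [0.491, -0.0263, 0.2447]
tcp_rot: [0.227, 0.974, -0.0, -0.0]
contact_force: [1.1, -0.3, -1.1]
grip_width: 1.0
```

Run:
```python
from h import *
plan(.468,.4005,.25)
```

```text
t 9.35 tcp [ 0.491  -0.0263  0.2447] jaw 1.113 grip cm 9.18 F [ 1.0912 -0.2821 -1.0793] q7 1.17
  -> d(cm) [20.93 37.27 -0.53] roll 0
```

Request:
{"method": "step_arm", "body": {"rows": [9.18, 20.9, 37.2, -0.5, 0, 9.18, 20.9, 37.2, -0.5, 0, 9.18, 20.9, 37.2, -0.5, 0, 9.18, 20.9, 37.2, -0.5, 0, 9.18, 20.9, 37.2, -0.5, 0, 9.18, 20.9, 37.2, -0.5, 0, 9.18, 20.9, 37.2, -0.5, 0, 9.18, 20.9, 37.2, -0.5, 0]}}

```text
clock: 10.15
eef_pos: [0.4695, 0.3729, 0.2491]
tcp_rot: [0.227, 0.974, -0.0, -0.0]
contact_force: [0.9, -0.3, -0.5]
grip_width: 0.999
```

Run:
```python
from h import *
plan(.468,.4005,.25)
cv2.imwrite('pics/top6.png',optics.capture('top'))
crop('top','pics/top6.png',470,230,540,300,6,'pics/c12.png')
```

```text
t 10.15 tcp [0.4695 0.3729 0.2491] jaw 1.113 grip cm 9.18 F [ 0.9136 -0.2799 -0.5365] q7 0.43
  -> d(cm) [ 1.36  2.41 -0.09] roll 0
```

View pics/c12.png

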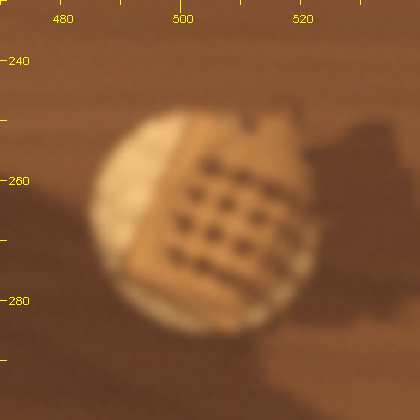

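Request:
{"method": "step_arm", "body": {"rows": [9.18, 1.4, 2.4, 0, 0, 9.18, 1.4, 2.4, 3, 0, 9.18, 1.4, 2.4, 6, 0, 9.18, 1.4, 2.4, 8.5, 0, 9.18, 1.4, 2.4, 10.5, 0, 9.18, 1.4, 2.4, 12.2, 0, 9.18, 1.4, 2.4, 13.2, 0, 9.18, 1.4, 2.4, 13.2, 0]}}

```text
clock: 11.0
eef_pos: [0.4676, 0.3979, 0.1162]
tcp_rot: [0.227, 0.974, -0.001, -0.001]
contact_force: [-0.9, -0.2, -0.8]
grip_width: 1.002
```

Run:
```python
from h import *
plan(.468,.4005,.117)
cv2.imwrite('pics/scene6.png',optics.capture('scene'))
crop('scene','pics/scene6.png',400,80,560,240,4,'pics/c13.png')
```

```text
t 11.0 tcp [0.4676 0.3979 0.1162] jaw 1.113 grip cm 9.19 F [-0.8539 -0.2202 -0.8285] q7 0.42
  -> d(cm) [ 0.08  0.25 -0.08] roll 0
```

View pics/c13.png

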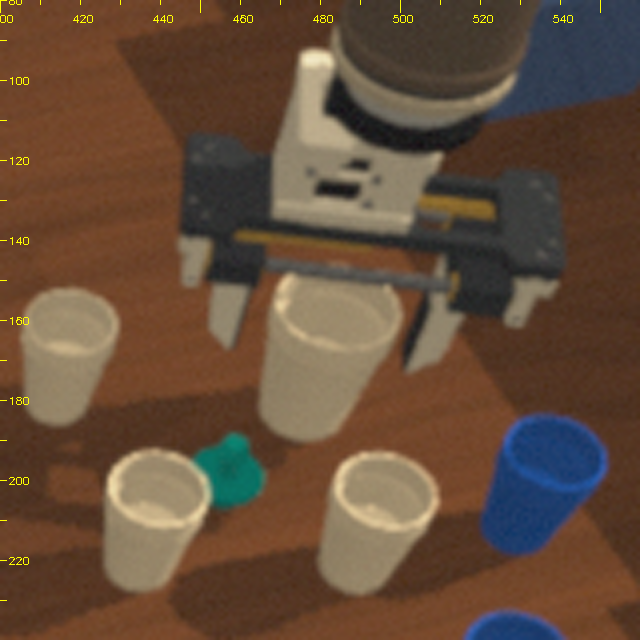

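Request:
{"method": "step_arm", "body": {"rows": [0, 0.1, 0.2, 0, 0, 0, 0.1, 0.2, 0, 0, 0, 0.1, 0.2, 0, 0, 0, 0.1, 0.2, 0, 0, 0, 0.1, 0.2, 0, 0, 0, 0.1, 0.2, 0, 0, 0, 0.1, 0.2, 0, 0, 0, 0.1, 0.2, 0, 0]}}

```text
clock: 11.85
eef_pos: [0.4687, 0.4012, 0.1185]
tcp_rot: [0.227, 0.974, 0.0, 0.0]
contact_force: [-0.7, -1.1, 5.3]
grip_width: 0.743
```

Request:
{"method": "step_arm", "body": {"rows": [0, 0, 0, -1, 0, 0, 0, 0, -3, 0, 0, 0, 0, -6, 0, 0, 0, 0, -9, 0, 0, 0, 0, -12, 0, 0, 0, 0, -14, 0, 0, 0, 0, -15, 0, 0, 0, 0, -15, 0]}}

```text
clock: 12.65
eef_pos: [0.4687, 0.4013, 0.2692]
tcp_rot: [0.227, 0.974, 0.001, 0.001]
contact_force: [-0.4, 0.4, -0.9]
grip_width: 0.741
```

Run:
```python
from h import *
plan(.568,.05,.25)
cv2.imwrite('pics/scene7.png',optics.capture('scene'))
crop('scene','pics/scene7.png',380,0,580,200,3,'pics/c14.png')
```

```text
t 12.65 tcp [0.4687 0.4013 0.2692] jaw 1.113 grip cm 6.81 F [-0.3513  0.4123 -0.8694] q7 0.39
  -> d(cm) [-24.44 -27.12   1.88] roll 0
```

View pics/c14.png

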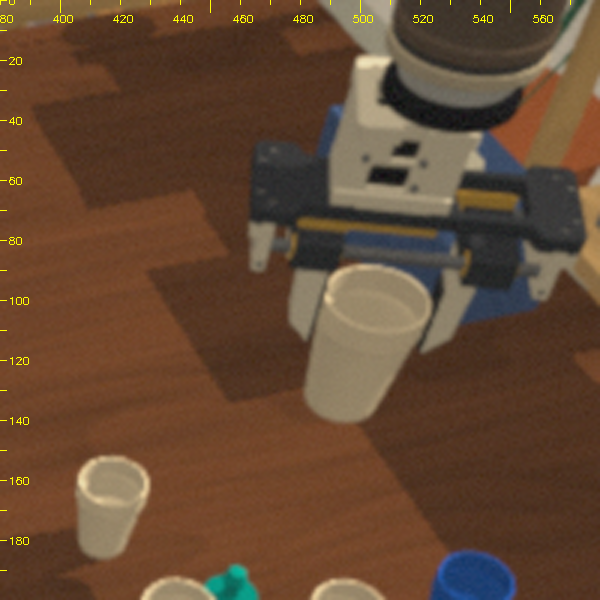

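Request:
{"method": "step_arm", "body": {"rows": [0, -24.4, -27.1, 1.9, 0, 0, -24.4, -27.1, 1.9, 0, 0, -24.4, -27.1, 1.9, 0, 0, -24.4, -27.1, 1.9, 0, 0, -24.4, -27.1, 1.9, 0, 0, -24.4, -27.1, 1.9, 0, 0, -24.4, -27.1, 1.9, 0, 0, -24.4, -27.1, 1.9, 0]}}

```text
clock: 13.5
eef_pos: [0.5675, 0.0431, 0.2473]
tcp_rot: [0.231, 0.973, -0.002, -0.001]
contact_force: [-0.2, -0.4, -1.6]
grip_width: 0.742
```

Run:
```python
from h import *
plan(.568,.05,.15)
```

```text
t 13.5 tcp [0.5675 0.0431 0.2473] jaw 1.105 grip cm 6.81 F [-0.2456 -0.403  -1.6358] q7 1.05
  -> d(cm) [0.26 0.68 9.73] roll 0
```

Request:
{"method": "step_arm", "body": {"rows": [0, 0, 0, 0, 0, 0, 0, 0, 2, 0, 0, 0, 0, 4, 0, 0, 0, 0, 6, 0, 0, 0, 0, 8, 0, 0, 0, 0, 9.3, 0, 0, 0, 0, 10, 0, 0, 0, 0, 10, 0]}}

```text
clock: 14.3
eef_pos: [0.5668, 0.0508, 0.148]
tcp_rot: [0.226, 0.974, -0.0, -0.001]
contact_force: [0.4, -0.9, -1.2]
grip_width: 0.742
```

Run:
```python
from h import *
plan(.568,.05,.139)
for n in('scene','top'): cv2.imwrite(f'pics/{n}8.png',optics.capture(n))
crop('scene','pics/scene8.png',240,110,440,310,3,'pics/c15.png')
```

```text
t 14.3 tcp [0.5668 0.0508 0.148 ] jaw 1.114 grip cm 6.81 F [ 0.3681 -0.9058 -1.2395] q7 1.08
  -> d(cm) [-0.14 -0.02  0.9 ] roll 0
```

View pics/c15.png

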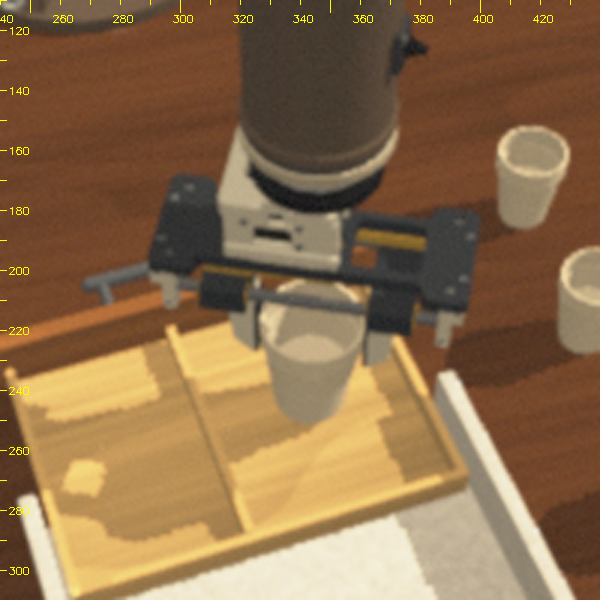

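Over the wide bay's middle. Lower to the floor and release.

Request:
{"method": "step_arm", "body": {"rows": [0, 0, 0, 0.4, 0, 0, 0, 0, 0.7, 0, 0, 0, 0, 0.9, 0, 0, 0, 0, 1.1, 0, 0, 0, 0, 1.1, 0, 8, 0, 0, 1.1, 0, 9.18, 0, 0, 1.1, 0, 9.18, 0, 0, 1.1, 0]}}

```text
clock: 15.2
eef_pos: [0.5673, 0.0501, 0.1378]
tcp_rot: [0.227, 0.974, 0.0, -0.0]
contact_force: [-1.2, -0.3, 0.1]
grip_width: 0.957
```

Request:
{"method": "step_arm", "body": {"rows": [9.18, 0, 0, 0, 0, 9.18, 0, 0, 0, 0, 9.18, 0, 0, -2, 0, 9.18, 0, 0, -4, 0, 9.18, 0, 0, -7, 0, 9.18, 0, 0, -10, 0, 9.18, 0, 0, -11, 0, 9.18, 0, 0, -11, 0]}}

```text
clock: 16.0
eef_pos: [0.5682, 0.0502, 0.2493]
tcp_rot: [0.227, 0.974, 0.001, 0.001]
contact_force: [0.2, 0.1, 0.2]
grip_width: 0.998
```

Run:
```python
from h import *
plan(.4225,.2645,.22)
cv2.imwrite('pics/scene9.png',optics.capture('scene'))
```

```text
t 16.0 tcp [0.5682 0.0502 0.2493] jaw 1.113 grip cm 9.16 F [0.2226 0.1469 0.2396] q7 1.05
  -> d(cm) [22.55 12.78  2.9 ] roll 0
```

View pics/scene9.png

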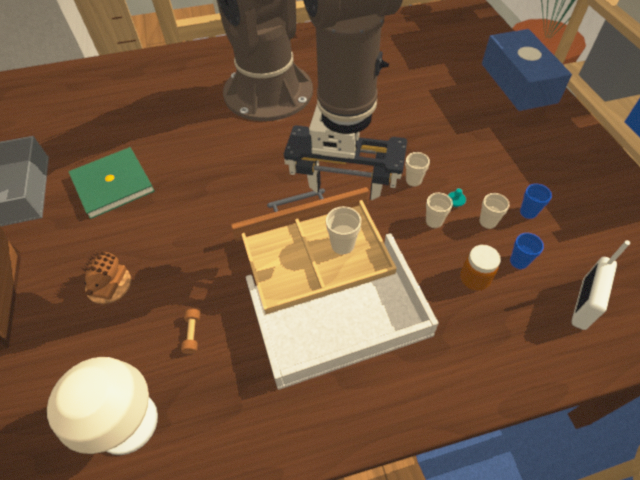

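Request:
{"method": "step_arm", "body": {"rows": [7.6, 22.5, 12.8, 2.9, 0, 7.6, 22.5, 12.8, 2.9, 0, 7.6, 22.5, 12.8, 2.9, 0, 7.6, 22.5, 12.8, 2.9, 0, 7.6, 22.5, 12.8, 2.9, 0, 7.6, 22.5, 12.8, 2.9, 0, 7.6, 22.5, 12.8, 2.9, 0, 7.6, 22.5, 12.8, 2.9, 0]}}

```text
clock: 16.85
eef_pos: [0.4226, 0.263, 0.2182]
tcp_rot: [0.227, 0.974, -0.001, -0.0]
contact_force: [0.9, 0.1, -0.2]
grip_width: 0.825
```

Request:
{"method": "step_arm", "body": {"rows": [7.6, 0, 0, 1, 0, 7.6, 0, 0, 3, 0, 7.6, 0, 0, 5, 0, 7.6, 0, 0, 7, 0, 7.6, 0, 0, 9, 0, 7.6, 0, 0, 10.5, 0, 7.6, 0, 0, 11.5, 0, 7.6, 0, 0, 11.5, 0]}}

```text
clock: 17.65
eef_pos: [0.4222, 0.2628, 0.1025]
tcp_rot: [0.228, 0.974, -0.001, -0.001]
contact_force: [0.3, -0.5, 0.3]
grip_width: 0.827
```

Run:
```python
from h import *
plan(.4225,.2645,.105)
cv2.imwrite('pics/scene10.png',optics.capture('scene'))
crop('scene','pics/scene10.png',360,80,500,240,4,'pics/c16.png')
```

```text
t 17.65 tcp [0.4222 0.2628 0.1025] jaw 1.111 grip cm 7.59 F [ 0.2588 -0.5481  0.2592] q7 0.56
  -> d(cm) [ 0.05  0.17 -0.25] roll 0
```

View pics/c16.png

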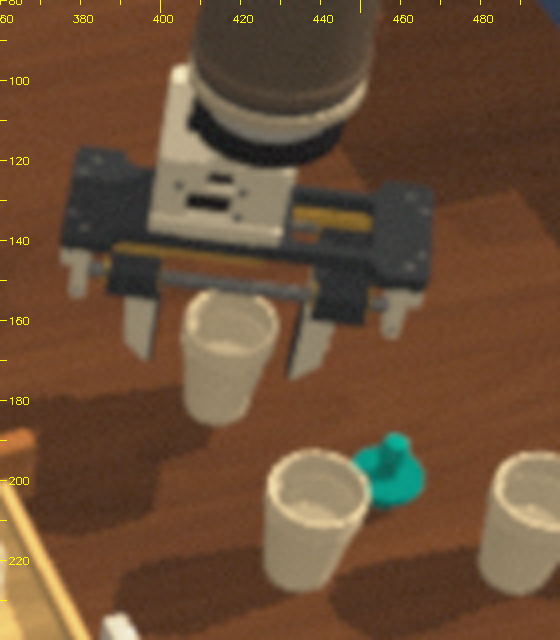

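Request:
{"method": "step_arm", "body": {"rows": [7.6, 0.1, 0.1, -0.1, 0, 7.6, 0.1, 0.1, -0.1, 0, 0, 0.1, 0.1, -0.1, 0, 0, 0.1, 0.1, -0.1, 0, 0, 0.1, 0.1, -0.1, 0, 0, 0.1, 0.1, -0.1, 0, 0, 0.1, 0.1, -0.1, 0, 0, 0.1, 0.1, -0.1, 0]}}

```text
clock: 18.5
eef_pos: [0.4218, 0.2658, 0.1051]
tcp_rot: [0.227, 0.974, 0.0, 0.0]
contact_force: [-0.6, 0.1, 3.4]
grip_width: 0.562
```

Request:
{"method": "step_arm", "body": {"rows": [0, 0, 0, -1, 0, 0, 0, 0, -3, 0, 0, 0, 0, -6, 0, 0, 0, 0, -9, 0, 0, 0, 0, -12, 0, 0, 0, 0, -14, 0, 0, 0, 0, -15, 0, 0, 0, 0, -15, 0]}}

```text
clock: 19.3
eef_pos: [0.4221, 0.2659, 0.2562]
tcp_rot: [0.227, 0.974, 0.001, 0.001]
contact_force: [-0.0, -0.5, 0.1]
grip_width: 0.562
```

Run:
```python
from h import *
plan(.577,-.081,.24)
cv2.imwrite('pics/scene11.png',optics.capture('scene'))
crop('scene','pics/scene11.png',360,0,520,160,4,'pics/c17.png')
```

```text
t 19.3 tcp [0.4221 0.2659 0.2562] jaw 1.113 grip cm 5.16 F [-0.0042 -0.4763  0.0806] q7 0.51
  -> d(cm) [-29.23 -24.28   1.59] roll 0
```

View pics/c17.png

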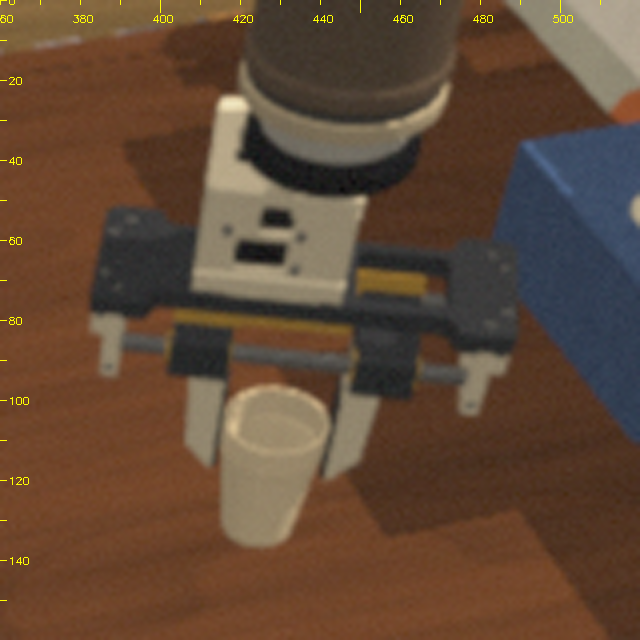

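Request:
{"method": "step_arm", "body": {"rows": [0, -29.2, -24.3, 1.5, 0, 0, -29.2, -24.3, 1.5, 0, 0, -29.2, -24.3, 1.5, 0, 0, -29.2, -24.3, 1.5, 0, 0, -29.2, -24.3, 1.5, 0, 0, -29.2, -24.3, 1.5, 0, 0, -29.2, -24.3, 1.5, 0, 0, -29.2, -24.3, 1.5, 0]}}

```text
clock: 20.15
eef_pos: [0.5762, -0.0859, 0.2381]
tcp_rot: [0.229, 0.973, -0.001, -0.001]
contact_force: [0.3, 0.7, -0.6]
grip_width: 0.558
```

Request:
{"method": "step_arm", "body": {"rows": [0, 0, 0, 0, 0, 0, 0, 0, 2, 0, 0, 0, 0, 4, 0, 0, 0, 0, 6, 0, 0, 0, 0, 8, 0, 0, 0, 0, 9.5, 0, 0, 0, 0, 10.5, 0, 0, 0, 0, 10.5, 0]}}

```text
clock: 20.95
eef_pos: [0.5749, -0.0806, 0.1329]
tcp_rot: [0.227, 0.974, -0.0, -0.002]
contact_force: [-0.2, 0.3, -0.5]
grip_width: 0.565
```

Run:
```python
from h import *
plan(.577,-.081,.1255)
for n in('scene','top'): cv2.imwrite(f'pics/{n}12.png',optics.capture(n))
crop('scene','pics/scene12.png',200,110,400,310,3,'pics/c18.png')
```

```text
t 20.95 tcp [ 0.5749 -0.0806  0.1329] jaw 1.114 grip cm 5.18 F [-0.2115  0.2641 -0.4876] q7 1.36
  -> d(cm) [-0.21  0.06  0.74] roll 0
```

View pics/c18.png

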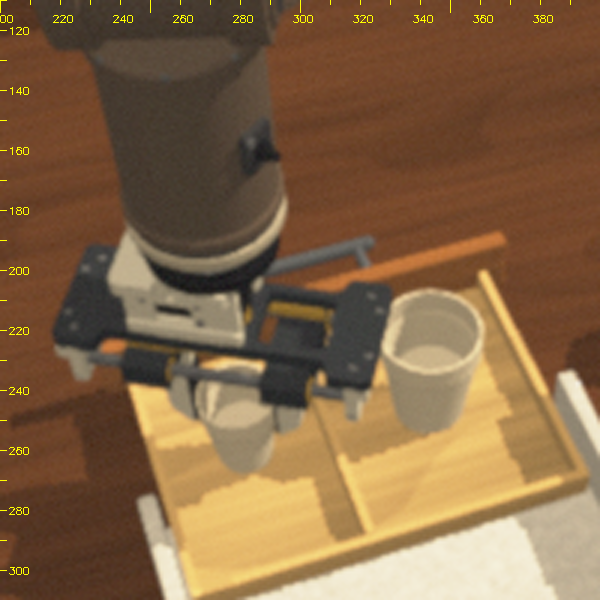

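Request:
{"method": "step_arm", "body": {"rows": [0, 0, 0, 0.3, 0, 0, 0, 0, 0.6, 0, 0, 0, 0, 0.8, 0, 0, 0, 0, 0.9, 0, 0, 0, 0, 0.9, 0, 7, 0, 0, 0.9, 0, 7.6, 0, 0, 0.9, 0, 7.6, 0, 0, 0.9, 0]}}

```text
clock: 21.85
eef_pos: [0.5764, -0.0814, 0.1261]
tcp_rot: [0.227, 0.974, 0.0, 0.0]
contact_force: [0.0, 0.2, -0.0]
grip_width: 0.77
```

Request:
{"method": "step_arm", "body": {"rows": [7.6, 0, 0, 0, 0, 7.6, 0, 0, 0, 0, 7.6, 0, 0, -2, 0, 7.6, 0, 0, -4, 0, 7.6, 0, 0, -7, 0, 7.6, 0, 0, -10, 0, 7.6, 0, 0, -12, 0, 7.6, 0, 0, -12, 0]}}

```text
clock: 22.65
eef_pos: [0.5777, -0.0817, 0.2489]
tcp_rot: [0.227, 0.974, 0.001, 0.003]
contact_force: [0.4, -0.2, -0.4]
grip_width: 0.832
```

Run:
```python
from h import *
plan(.548,.2635,.22)
cv2.imwrite('pics/scene13.png',optics.capture('scene'))
crop('scene','pics/scene13.png',200,110,400,310,3,'pics/c19.png')
```

```text
t 22.65 tcp [ 0.5777 -0.0817  0.2489] jaw 1.113 grip cm 7.63 F [ 0.4272 -0.235  -0.3929] q7 1.31
  -> d(cm) [17.94 29.64  2.88] roll 0
```

View pics/c19.png

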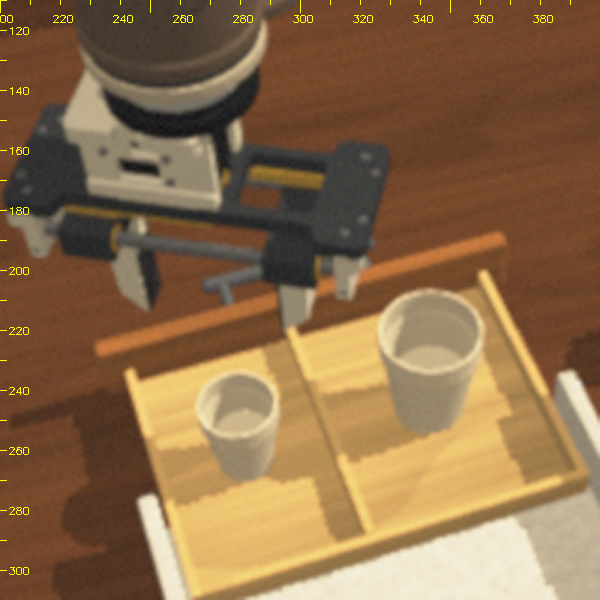

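Request:
{"method": "step_arm", "body": {"rows": [7.6, 17.9, 29.6, 2.9, 0, 7.6, 17.9, 29.6, 2.9, 0, 7.6, 17.9, 29.6, 2.9, 0, 7.6, 17.9, 29.6, 2.9, 0, 7.6, 17.9, 29.6, 2.9, 0, 7.6, 17.9, 29.6, 2.9, 0, 7.6, 17.9, 29.6, 2.9, 0, 7.6, 17.9, 29.6, 2.9, 0]}}

```text
clock: 23.5
eef_pos: [0.5433, 0.2718, 0.2145]
tcp_rot: [0.222, 0.975, 0.001, -0.002]
contact_force: [0.1, 1.2, -0.4]
grip_width: 0.825
```

Request:
{"method": "step_arm", "body": {"rows": [7.6, 0, 0, 1, 0, 7.6, 0, 0, 3, 0, 7.6, 0, 0, 5, 0, 7.6, 0, 0, 7, 0, 7.6, 0, 0, 9, 0, 7.6, 0, 0, 10.4, 0, 7.6, 0, 0, 11.3, 0, 7.6, 0, 0, 11.3, 0]}}

```text
clock: 24.3
eef_pos: [0.5461, 0.2621, 0.1025]
tcp_rot: [0.227, 0.974, -0.001, -0.001]
contact_force: [-0.1, 0.1, -0.3]
grip_width: 0.827
```

Run:
```python
from h import *
plan(.548,.2635,.105)
cv2.imwrite('pics/scene14.png',optics.capture('scene'))
crop('scene','pics/scene14.png',370,110,530,260,4,'pics/c20.png')
```

```text
t 24.3 tcp [0.5461 0.2621 0.1025] jaw 1.112 grip cm 7.59 F [-0.0912  0.0885 -0.2935] q7 0.75
  -> d(cm) [-0.11  0.21 -0.25] roll 0
```

View pics/c20.png

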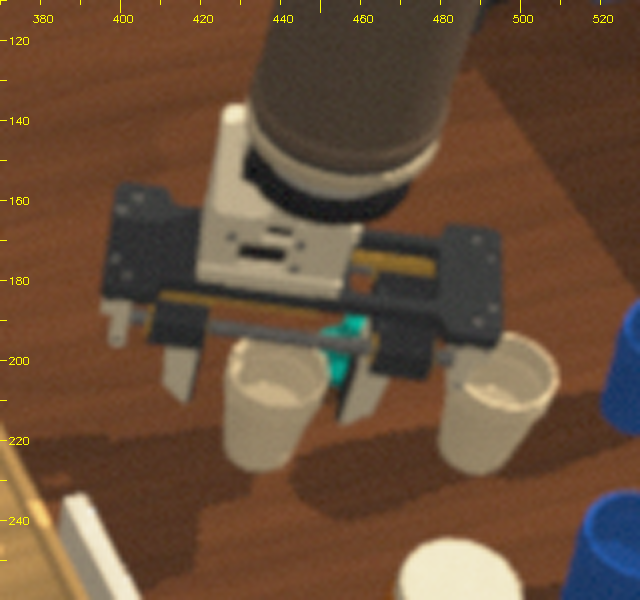

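Request:
{"method": "step_arm", "body": {"rows": [7.6, -0.1, 0.1, -0.1, 0, 7.6, -0.1, 0.1, -0.1, 0, 0, -0.1, 0.1, -0.1, 0, 0, -0.1, 0.1, -0.1, 0, 0, -0.1, 0.1, -0.1, 0, 0, -0.1, 0.1, -0.1, 0, 0, -0.1, 0.1, -0.1, 0, 0, -0.1, 0.1, -0.1, 0]}}

```text
clock: 25.15
eef_pos: [0.548, 0.2638, 0.105]
tcp_rot: [0.227, 0.974, 0.0, 0.0]
contact_force: [-0.4, -0.3, 2.4]
grip_width: 0.559
```

Request:
{"method": "step_arm", "body": {"rows": [0, 0, 0, -1, 0, 0, 0, 0, -3, 0, 0, 0, 0, -6, 0, 0, 0, 0, -9, 0, 0, 0, 0, -12, 0, 0, 0, 0, -14, 0, 0, 0, 0, -16, 0, 0, 0, 0, -16, 0]}}

```text
clock: 25.95
eef_pos: [0.549, 0.2641, 0.2683]
tcp_rot: [0.227, 0.974, 0.002, 0.002]
contact_force: [0.8, -0.6, -1.5]
grip_width: 0.557
```

Run:
```python
from h import *
plan(.5765,-.0815,.26)
for n in('scene','top'): cv2.imwrite(f'pics/{n}15.png',optics.capture(n))
crop('scene','pics/scene15.png',370,30,530,230,3,'pics/c21.png')
crop('top','pics/top15.png',320,190,400,290,5,'pics/c22.png')
```

```text
t 25.95 tcp [0.549  0.2641 0.2683] jaw 1.113 grip cm 5.12 F [ 0.8162 -0.5781 -1.5369] q7 0.7
  -> d(cm) [-17.75 -29.78   0.75] roll 0
```

View pics/c21.png

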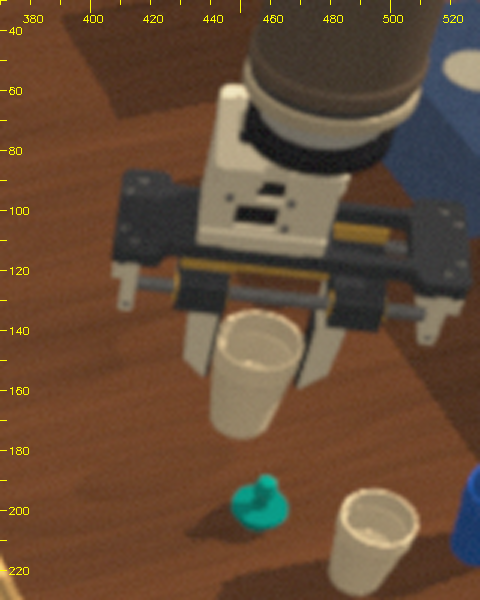

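View pics/c22.png

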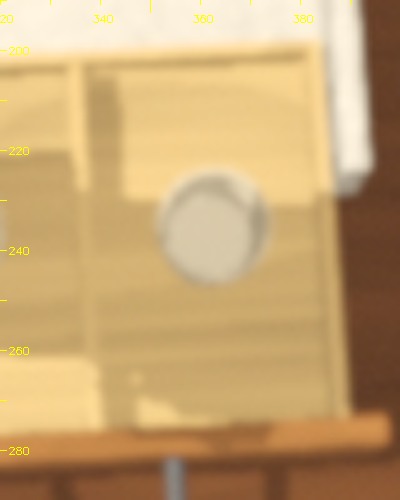

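Run:
```python
from h import *
print(ray('top',362.4,234.8,.086),ray('scene',200+237/3-.3,110+405/3-.3,.086))
```

```text
[ 0.5751 -0.0813  0.086 ] [ 0.5784 -0.0809  0.086 ]
```

Request:
{"method": "step_arm", "body": {"rows": [0, -17.8, -29.8, 0.7, 0, 0, -17.8, -29.8, 0.7, 0, 0, -17.8, -29.8, 0.7, 0, 0, -17.8, -29.8, 0.7, 0, 0, -17.8, -29.8, 0.7, 0, 0, -17.8, -29.8, 0.7, 0, 0, -17.8, -29.8, 0.7, 0, 0, -17.8, -29.8, 0.7, 0]}}

```text
clock: 26.85
eef_pos: [0.5744, -0.0911, 0.2569]
tcp_rot: [0.232, 0.973, -0.002, -0.0]
contact_force: [0.1, 1.2, -1.2]
grip_width: 0.565
```

Request:
{"method": "step_arm", "body": {"rows": [0, 0, 0, 0, 0, 0, 0, 0, 1, 0, 0, 0, 0, 2, 0, 0, 0, 0, 3, 0, 0, 0, 0, 4, 0, 0, 0, 0, 5, 0, 0, 0, 0, 5.5, 0, 0, 0, 0, 5.5, 0]}}

```text
clock: 27.65
eef_pos: [0.5754, -0.0821, 0.202]
tcp_rot: [0.227, 0.974, -0.0, -0.001]
contact_force: [-0.4, 0.7, -0.3]
grip_width: 0.563
```

Run:
```python
from h import *
plan(.5767,-.0815,.1555)
cv2.imwrite('pics/scene16.png',optics.capture('scene'))
crop('scene','pics/scene16.png',200,110,400,310,3,'pics/c23.png')
```

```text
t 27.65 tcp [ 0.5754 -0.0821  0.202 ] jaw 1.113 grip cm 5.17 F [-0.3849  0.738  -0.34  ] q7 1.34
  -> d(cm) [-0.09  0.12  4.65] roll 0
```

View pics/c23.png

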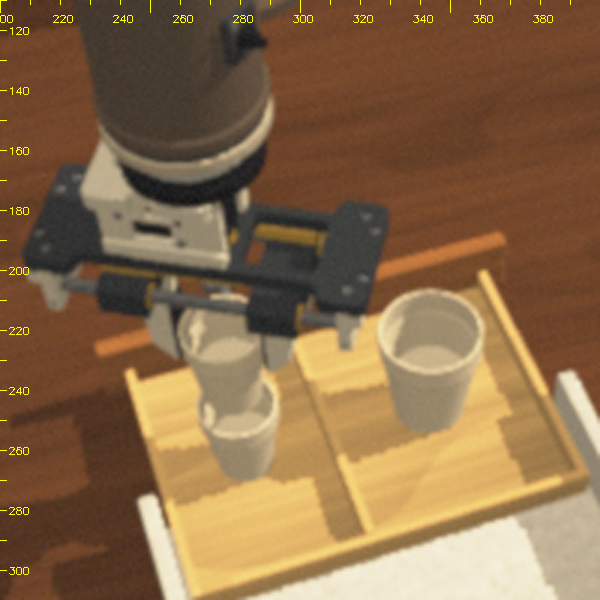

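Request:
{"method": "step_arm", "body": {"rows": [0, 0, 0, 0.8, 0, 0, 0, 0, 1.6, 0, 0, 0, 0, 2.4, 0, 0, 0, 0, 3.2, 0, 0, 0, 0, 3.9, 0, 0, 0, 0, 4.4, 0, 0, 0, 0, 4.8, 0, 0, 0, 0, 4.8, 0]}}

```text
clock: 28.5
eef_pos: [0.5764, -0.0823, 0.1551]
tcp_rot: [0.227, 0.974, 0.0, 0.001]
contact_force: [0.7, 0.8, -0.7]
grip_width: 0.562
```

Run:
```python
from h import *
plan(.5767,-.0815,.1555)
cv2.imwrite('pics/scene17.png',optics.capture('scene'))
crop('scene','pics/scene17.png',200,110,400,310,3,'pics/c24.png')
```

```text
t 28.5 tcp [ 0.5764 -0.0823  0.1551] jaw 1.113 grip cm 5.16 F [ 0.7014  0.7647 -0.721 ] q7 1.36
  -> d(cm) [ 0.01  0.08 -0.04] roll 0
```

View pics/c24.png

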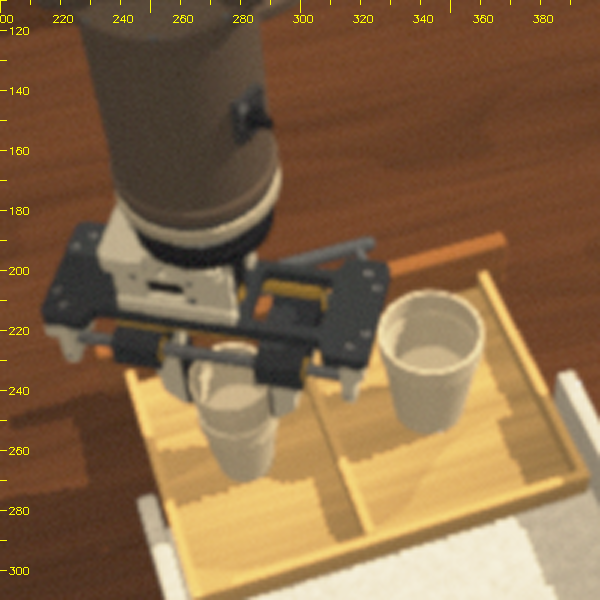

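Nested. Release to 7 cm and rise.

Request:
{"method": "step_arm", "body": {"rows": [0, 0, 0, 0, 0, 7.2, 0, 0, 0, 0, 7.2, 0, 0, 0, 0, 7.2, 0, 0, 0, 0, 7.2, 0, 0, -1.5, 0, 7.2, 0, 0, -3.5, 0, 7.2, 0, 0, -6, 0, 7.2, 0, 0, -8, 0]}}

```text
clock: 29.35
eef_pos: [0.5758, -0.0824, 0.2361]
tcp_rot: [0.227, 0.974, 0.0, 0.0]
contact_force: [0.1, 0.5, 0.1]
grip_width: 0.782
```

Run:
```python
from h import *
plan(.582,.376,.23)
cv2.imwrite('pics/scene18.png',optics.capture('scene'))
crop('scene','pics/scene18.png',200,110,400,310,3,'pics/c25.png')
```

```text
t 29.35 tcp [ 0.5758 -0.0824  0.2361] jaw 1.113 grip cm 7.18 F [0.1481 0.4642 0.0659] q7 1.33
  -> d(cm) [19.72 41.39  0.6 ] roll 0
```

View pics/c25.png

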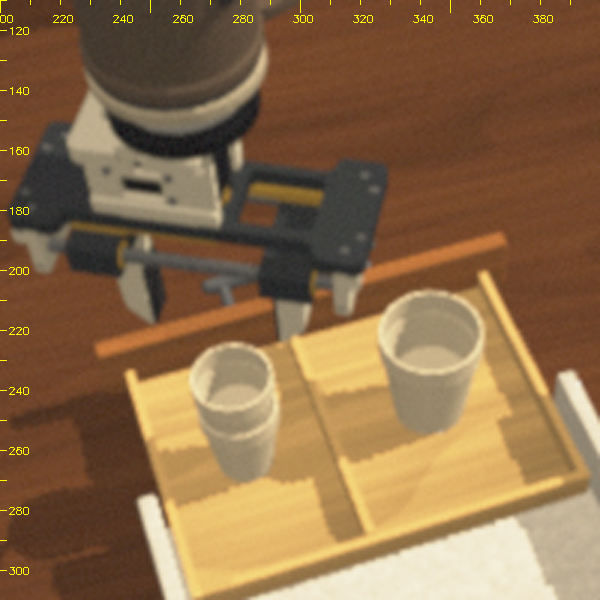

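Request:
{"method": "step_arm", "body": {"rows": [7.2, 19.7, 41.4, 0.6, 0, 7.2, 19.7, 41.4, 0.6, 0, 7.2, 19.7, 41.4, 0.6, 0, 7.2, 19.7, 41.4, 0.6, 0, 7.2, 19.7, 41.4, 0.6, 0, 7.2, 19.7, 41.4, 0.6, 0, 7.2, 19.7, 41.4, 0.6, 0, 7.2, 19.7, 41.4, 0.6, 0]}}

```text
clock: 30.2
eef_pos: [0.5809, 0.3196, 0.2295]
tcp_rot: [0.227, 0.974, -0.0, -0.0]
contact_force: [1.5, 0.5, 0.9]
grip_width: 0.782
```

Run:
```python
from h import *
plan(.582,.376,.23)
```

```text
t 30.2 tcp [0.5809 0.3196 0.2295] jaw 1.113 grip cm 7.18 F [1.4722 0.4505 0.8817] q7 0.67
  -> d(cm) [ 2.4   5.1  -0.05] roll 0
```

Request:
{"method": "step_arm", "body": {"rows": [7.2, 2.4, 5.1, 0, 0, 7.2, 2.4, 5.1, 0, 0, 7.2, 2.4, 5.1, 0, 0, 7.2, 2.4, 5.1, 1, 0, 7.2, 2.4, 5.1, 3, 0, 7.2, 2.4, 5.1, 5, 0, 7.2, 2.4, 5.1, 6, 0, 7.2, 2.4, 5.1, 6, 0]}}

```text
clock: 31.0
eef_pos: [0.582, 0.3717, 0.1679]
tcp_rot: [0.228, 0.974, -0.001, -0.001]
contact_force: [0.4, -0.1, 0.7]
grip_width: 0.784
```

Run:
```python
from h import *
plan(.582,.376,.105)
cv2.imwrite('pics/scene19.png',optics.capture('scene'))
crop('scene','pics/scene19.png',420,80,600,280,3,'pics/c26.png')
```

```text
t 31.0 tcp [0.582  0.3717 0.1679] jaw 1.111 grip cm 7.2 F [ 0.4167 -0.0564  0.6685] q7 0.62
  -> d(cm) [0.19 0.4  6.29] roll 0
```

View pics/c26.png

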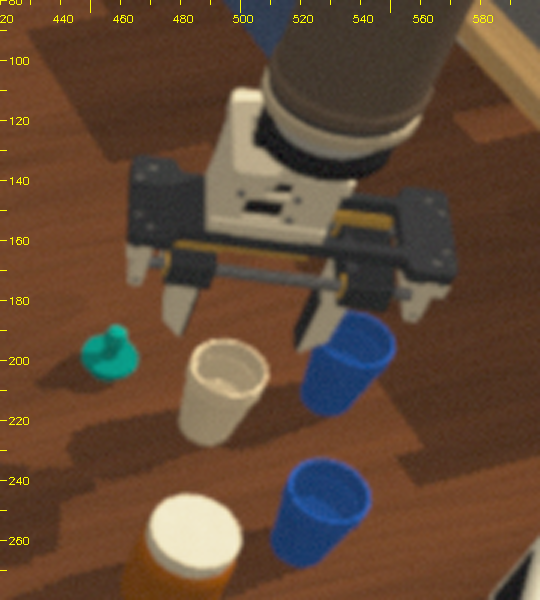

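Run:
```python
from h import *
print(tri((123.1,230.2),(538.5,193.8),.066)); print(tri((162,184.2),(390+413/3-.3,130+341/3-.3),.066))
c=np.array([.582,.376]); 
for t in(36,46,55):
    print(c+t/1e3*np.array([np.cos(1.113),np.sin(1.113)]))
```

```text
(array([0.5838, 0.4734]), array([-0.3175, -1.0836, -0.5467, -0.9076]))
(array([0.6933, 0.3881]), array([ 0.5299, -0.2027,  0.3633, -0.4765]))
[0.5979 0.4083]
[0.6023 0.4173]
[0.6063 0.4253]
```

Request:
{"method": "step_arm", "body": {"rows": [7.2, 0.1, 0.2, 1.5, 0, 7.2, 0.1, 0.2, 3, 0, 7.2, 0.1, 0.2, 4.3, 0, 7.2, 0.1, 0.2, 5.4, 0, 7.2, 0.1, 0.2, 6.2, 0, 7.2, 0.1, 0.2, 6.4, 0, 7.2, 0.1, 0.2, 6.4, 0, 7.2, 0.1, 0.2, 6.4, 0]}}

```text
clock: 31.85
eef_pos: [0.5827, 0.3765, 0.1062]
tcp_rot: [0.227, 0.974, 0.0, 0.0]
contact_force: [0.3, -0.4, 0.5]
grip_width: 0.784
```

Run:
```python
from h import *
plan(.582,.376,.105)
cv2.imwrite('pics/scene20.png',optics.capture('scene'))
crop('scene','pics/scene20.png',420,100,600,280,3,'pics/c27.png')
```

```text
t 31.85 tcp [0.5827 0.3765 0.1062] jaw 1.113 grip cm 7.2 F [ 0.3344 -0.3827  0.4728] q7 0.63
  -> d(cm) [ 0.04 -0.07  0.12] roll 0
```

View pics/c27.png

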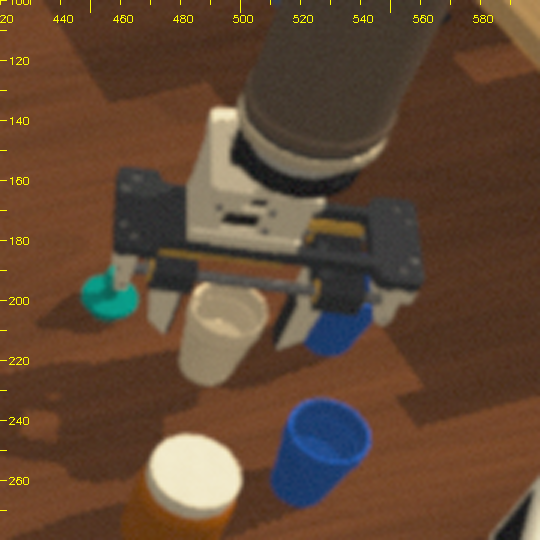

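Request:
{"method": "step_arm", "body": {"rows": [0, 0, 0, 0.1, 0, 0, 0, 0, 0.1, 0, 0, 0, 0, 0.1, 0, 0, 0, 0, 0.1, 0, 0, 0, 0, 0.1, 0, 0, 0, 0, 0.1, 0, 0, 0, 0, 0.1, 0, 0, 0, 0, 0.1, 0]}}

```text
clock: 32.7
eef_pos: [0.5824, 0.3763, 0.1049]
tcp_rot: [0.227, 0.974, 0.0, 0.0]
contact_force: [0.2, -0.8, 1.9]
grip_width: 0.56
```

Request:
{"method": "step_arm", "body": {"rows": [0, 0, 0, -1, 0, 0, 0, 0, -3, 0, 0, 0, 0, -6, 0, 0, 0, 0, -9, 0, 0, 0, 0, -12, 0, 0, 0, 0, -15, 0, 0, 0, 0, -18, 0, 0, 0, 0, -18, 0]}}

```text
clock: 33.5
eef_pos: [0.584, 0.3769, 0.2903]
tcp_rot: [0.227, 0.974, 0.003, 0.003]
contact_force: [1.0, -1.4, -0.2]
grip_width: 0.565
```

Run:
```python
from h import *
plan(.5762,-.082,.285)
for n in('scene','top'): cv2.imwrite(f'pics/{n}21.png',optics.capture(n))
crop('scene','pics/scene21.png',420,0,600,200,3,'pics/c28.png')
crop('top','pics/top21.png',320,190,400,290,5,'pics/c29.png')
```

```text
t 33.5 tcp [0.584  0.3769 0.2903] jaw 1.113 grip cm 5.19 F [ 0.9936 -1.3836 -0.2142] q7 0.59
  -> d(cm) [-19.6  -41.51   0.31] roll 0
```

View pics/c28.png

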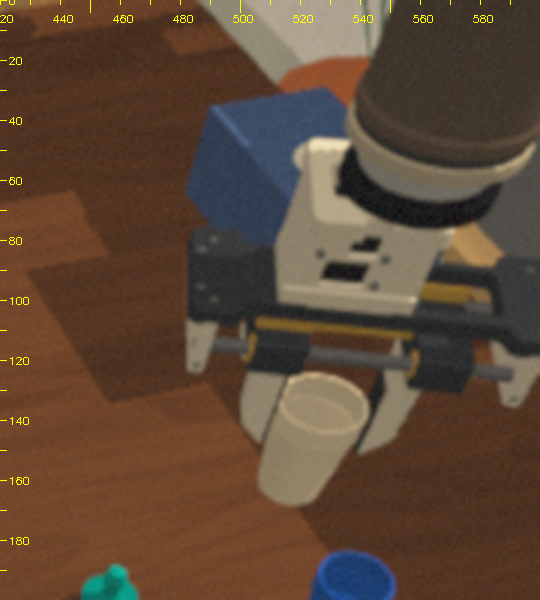

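View pics/c29.png

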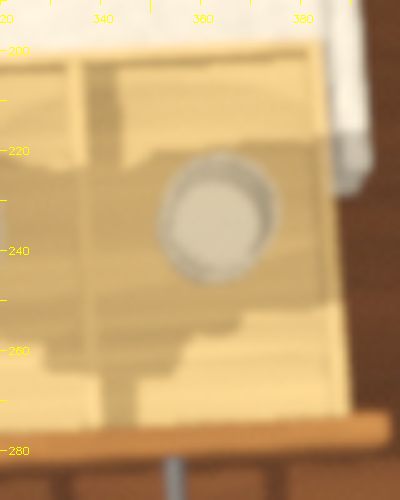

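Request:
{"method": "step_arm", "body": {"rows": [0, -19.6, -41.5, 0.3, 0, 0, -19.6, -41.5, 0.3, 0, 0, -19.6, -41.5, 0.3, 0, 0, -19.6, -41.5, 0.3, 0, 0, -19.6, -41.5, 0.3, 0, 0, -19.6, -41.5, 0.3, 0, 0, -19.6, -41.5, 0.3, 0, 0, -19.6, -41.5, 0.3, 0]}}

```text
clock: 34.4
eef_pos: [0.5745, -0.0255, 0.281]
tcp_rot: [0.227, 0.974, -0.0, -0.001]
contact_force: [1.8, 0.1, 0.9]
grip_width: 0.564
```

Run:
```python
from h import *
print(ray('top',363.5,233.3,.116),ray('scene',200+231.5/3-.3,110+377/3-.3,.116))
plan(.5762,-.082,.285)
```

```text
[ 0.573  -0.0815  0.116 ] [ 0.5782 -0.0812  0.116 ]
t 34.4 tcp [ 0.5745 -0.0255  0.281 ] jaw 1.113 grip cm 5.18 F [1.843  0.1244 0.8615] q7 1.21
  -> d(cm) [-2.64 -5.   -0.4 ] roll 0
```

Request:
{"method": "step_arm", "body": {"rows": [0, -2.6, -5, 0, 0, 0, -2.6, -5, 0, 0, 0, -2.6, -5, 0, 0, 0, -2.6, -5, 1, 0, 0, -2.6, -5, 2.5, 0, 0, -2.6, -5, 4, 0, 0, -2.6, -5, 4.6, 0, 0, -2.6, -5, 4.6, 0]}}

```text
clock: 35.2
eef_pos: [0.5763, -0.0782, 0.2345]
tcp_rot: [0.226, 0.974, -0.0, -0.001]
contact_force: [-0.5, -0.0, 0.2]
grip_width: 0.561
```

Run:
```python
from h import *
plan(.5762,-.082,.1855)
cv2.imwrite('pics/scene22.png',optics.capture('scene'))
crop('scene','pics/scene22.png',200,110,400,310,3,'pics/c30.png')
```

```text
t 35.2 tcp [ 0.5763 -0.0782  0.2345] jaw 1.115 grip cm 5.15 F [-0.4501 -0.0204  0.2372] q7 1.34
  -> d(cm) [-0.17 -0.34  4.9 ] roll 0
```

View pics/c30.png

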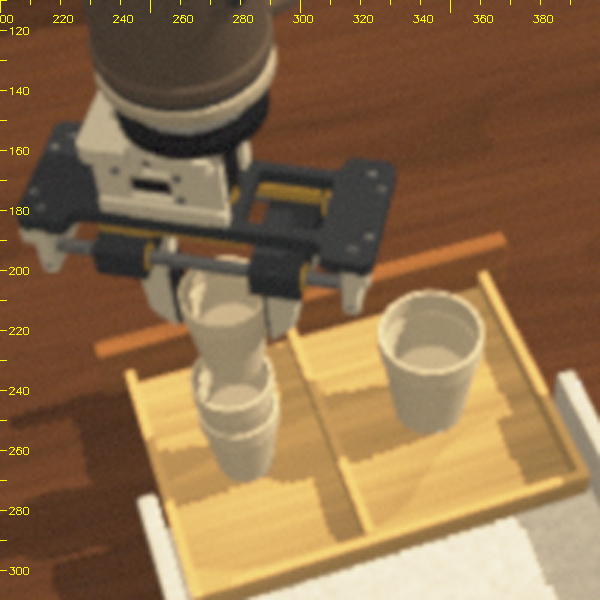

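Request:
{"method": "step_arm", "body": {"rows": [0, -0.1, -0.2, 0, 0, 0, -0.1, -0.2, 0, 0, 0, -0.1, -0.2, 0, 0, 0, -0.1, -0.2, 0, 0, 0, -0.1, -0.2, 0, 0, 0, -0.1, -0.2, 0, 0, 0, -0.1, -0.2, 0, 0, 0, -0.1, -0.2, 0, 0]}}

```text
clock: 36.05
eef_pos: [0.5769, -0.0822, 0.2361]
tcp_rot: [0.227, 0.974, 0.0, 0.0]
contact_force: [0.9, -0.5, -0.9]
grip_width: 0.566
```

Run:
```python
from h import *
plan(.5762,-.082,.1855)
```

```text
t 36.05 tcp [ 0.5769 -0.0822  0.2361] jaw 1.113 grip cm 5.19 F [ 0.8634 -0.508  -0.9026] q7 1.34
  -> d(cm) [ 0.07 -0.01  5.06] roll 0
```

Request:
{"method": "step_arm", "body": {"rows": [0, 0, 0, 0.8, 0, 0, 0, 0, 1.6, 0, 0, 0, 0, 2.4, 0, 0, 0, 0, 3.2, 0, 0, 0, 0, 4, 0, 0, 0, 0, 4.6, 0, 0, 0, 0, 5, 0, 0, 0, 0, 5, 0]}}

```text
clock: 36.85
eef_pos: [0.5767, -0.0822, 0.1855]
tcp_rot: [0.227, 0.974, -0.0, -0.0]
contact_force: [0.1, 1.3, -0.2]
grip_width: 0.563
```

Request:
{"method": "step_arm", "body": {"rows": [0, 0, 0, 0, 0, 7.2, 0, 0, 0, 0, 7.2, 0, 0, 0, 0, 7.2, 0, 0, 0, 0, 7.2, 0, 0, -1.5, 0, 7.2, 0, 0, -3.5, 0, 7.2, 0, 0, -6, 0, 7.2, 0, 0, -8, 0]}}

```text
clock: 37.65
eef_pos: [0.577, -0.0824, 0.2675]
tcp_rot: [0.227, 0.974, 0.0, 0.0]
contact_force: [0.6, -0.3, -0.2]
grip_width: 0.784
```

Run:
```python
from h import *
plan(.40,-.02,.25,-1.50)
for n in('scene','top'): cv2.imwrite(f'pics/{n}23.png',optics.capture(n))
```

```text
t 37.65 tcp [ 0.577  -0.0824  0.2675] jaw 1.113 grip cm 7.2 F [ 0.5702 -0.2693 -0.1571] q7 1.33
  -> d(cm) [18.64 -2.23  1.73] roll -0.529
```

View pics/scene23.png

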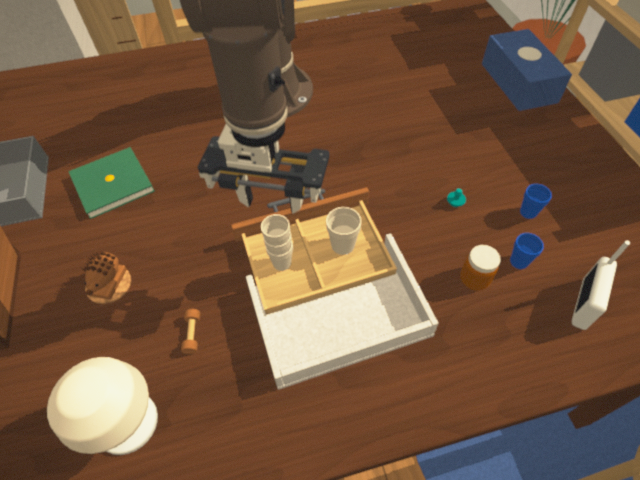

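Run:
```python
from h import *
a=cv2.imread('pics/scene23.png');b=cv2.imread('pics/scene9.png');t=cv2.imread('pics/top23.png')
f=lambda im,u,v,w,h:cv2.resize(im[v:v+h,u:u+w],None,fx=5,fy=5,interpolation=cv2.INTER_CUBIC)
cv2.imwrite('pics/c31.png',np.hstack([f(a,70,240,70,70),f(t,474,235,70,70)]))
crop('scene',a,230,190,400,310,4,'pics/c32.png')
```

```text
(no output)
```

View pics/c31.png

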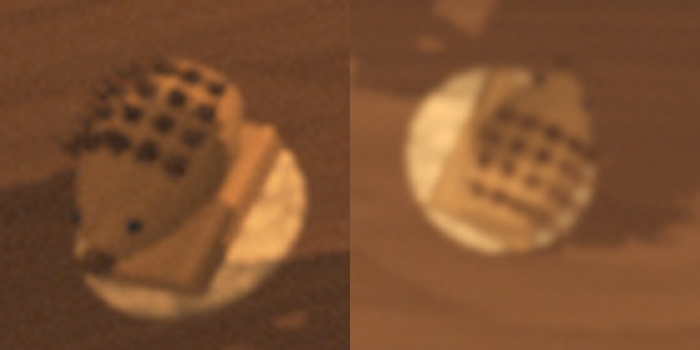

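View pics/c32.png

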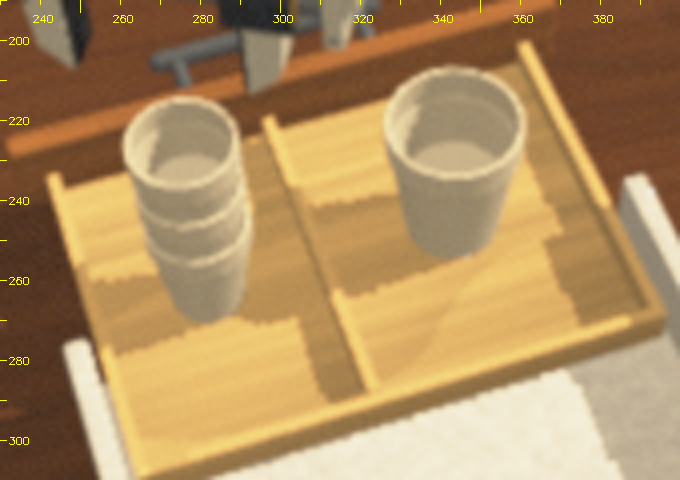

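Request:
{"method": "step_arm", "body": {"rows": [4, 4, 0, 0, 0, 4, 9, -1, 0, -0.1, 4, 14, -2, 0.5, -0.25, 4, 18.6, -2.2, 1, -0.4, 4, 18.6, -2.2, 1.5, -0.529, 4, 18.6, -2.2, 1.7, -0.529, 4, 18.6, -2.2, 1.7, -0.529, 4, 18.6, -2.2, 1.7, -0.529]}}

```text
clock: 38.55
eef_pos: [0.4013, -0.0201, 0.2491]
tcp_rot: [-0.034, 0.999, -0.0, 0.0]
contact_force: [-0.1, 0.5, -0.3]
grip_width: 0.433
```

Run:
```python
from h import *
plan(.40,-.02,.096,1.637)
for n in('scene','top'): cv2.imwrite(f'pics/{n}24.png',optics.capture(n))
```

```text
t 38.55 tcp [ 0.4013 -0.0201  0.2491] jaw 1.638 grip cm 3.97 F [-0.1201  0.5377 -0.2507] q7 1.6
  -> d(cm) [ 0.13  0.02 15.31] roll 0.001
```

View pics/scene24.png

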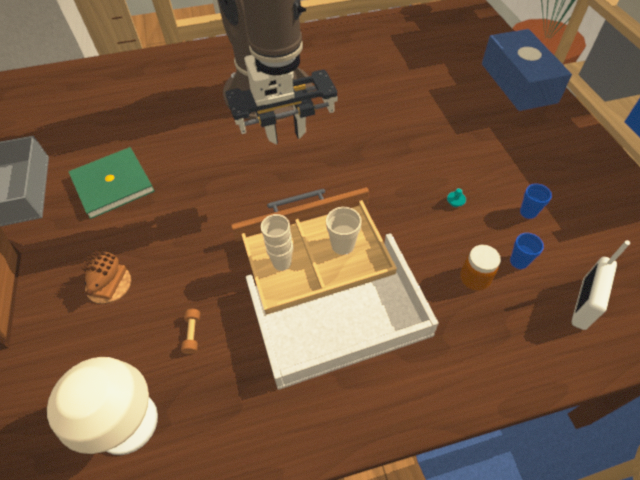

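View pics/top24.png

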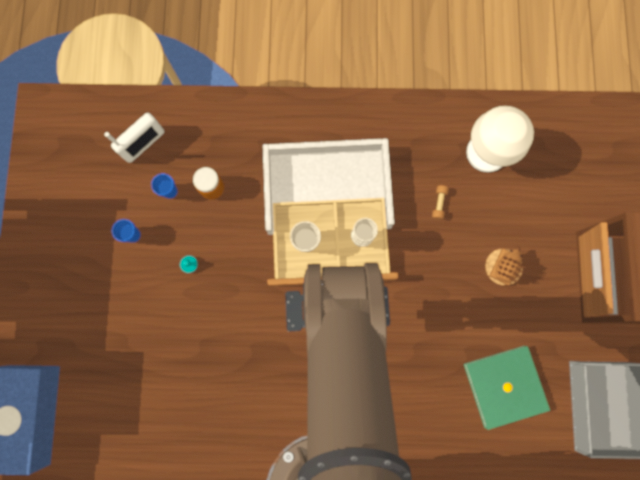

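Request:
{"method": "step_arm", "body": {"rows": [4, 0, 0, 3, 0, 4, 0, 0, 6, 0, 4, 0, 0, 9, 0, 4, 0, 0, 11.5, 0, 4, 0, 0, 13.5, 0, 4, 0, 0, 14.8, 0, 4, 0, 0, 15.3, 0, 4, 0, 0, 15.3, 0]}}

```text
clock: 39.45
eef_pos: [0.4004, -0.02, 0.0956]
tcp_rot: [-0.035, 0.999, -0.0, -0.001]
contact_force: [-0.2, -0.3, 0.1]
grip_width: 0.438
```

Run:
```python
from h import *
plan(.42,-.018,.096,1.637)
cv2.imwrite('pics/scene25.png',optics.capture('scene'))
crop('scene','pics/scene25.png',220,80,420,280,3,'pics/c33.png')
```

```text
t 39.45 tcp [ 0.4004 -0.02    0.0956] jaw 1.641 grip cm 4.02 F [-0.2143 -0.2557  0.0515] q7 1.75
  -> d(cm) [-1.97  0.06 -0.04] roll 0.004
```

View pics/c33.png

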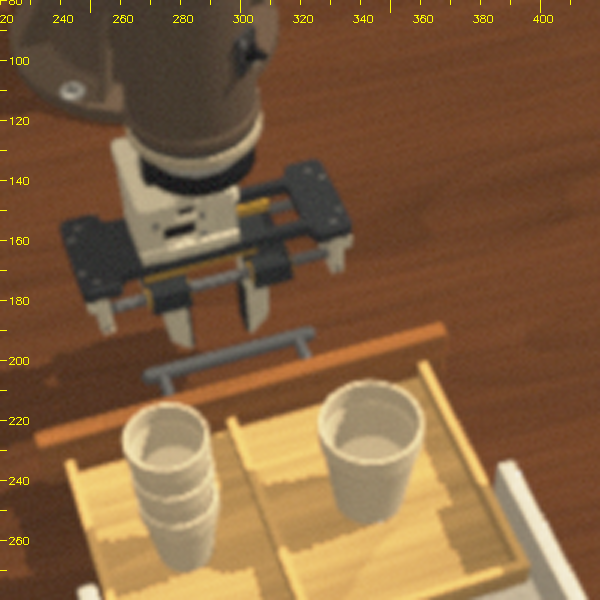

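Request:
{"method": "step_arm", "body": {"rows": [4, -0.5, 0, 0, 0, 4, -1, 0, 0, 0, 4, -1.4, 0, 0, 0, 4, -1.7, 0, 0, 0, 4, -2, 0, 0, 0, 4, -2.4, 0, 0, 0, 4, -2.8, 0, 0, 0, 4, -3.2, 0, 0, 0]}}

```text
clock: 40.3
eef_pos: [0.4323, -0.0175, 0.096]
tcp_rot: [-0.035, 0.999, 0.0, -0.0]
contact_force: [-1.3, -0.3, 0.9]
grip_width: 0.439
```

Run:
```python
from h import *
plan(.42,-.018,.096,1.637)
cv2.imwrite('pics/scene26.png',optics.capture('scene'))
crop('scene','pics/scene26.png',220,80,420,280,3,'pics/c34.png')
```

```text
t 40.3 tcp [ 0.4323 -0.0175  0.096 ] jaw 1.642 grip cm 4.03 F [-1.3039 -0.2736  0.9143] q7 1.75
  -> d(cm) [1.23 0.04 0.  ] roll 0.005
```

View pics/c34.png

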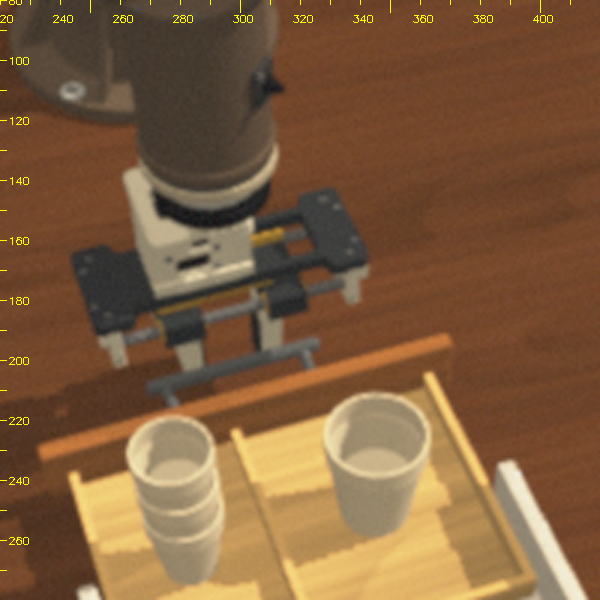

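Request:
{"method": "step_arm", "body": {"rows": [4, -0.5, 0, 0, 0, 4, -1, 0, 0, 0, 4, -1.5, 0, 0, 0, 4, -2, 0, 0, 0, 4, -2.5, 0, 0, 0, 4, -3, 0, 0, 0, 4, -3.5, 0, 0, 0, 4, -4, 0, 0, 0]}}

```text
clock: 41.15
eef_pos: [0.4725, -0.0147, 0.096]
tcp_rot: [-0.036, 0.999, -0.0, -0.0]
contact_force: [-1.0, -0.8, 0.5]
grip_width: 0.433
```

Request:
{"method": "step_arm", "body": {"rows": [4, -0.5, 0, 0, 0, 4, -1, 0, 0, 0, 4, -1.5, 0, 0, 0, 4, -2, 0, 0, 0, 4, -2.5, 0, 0, 0, 4, -3, 0, 0, 0, 4, -3.5, 0, 0, 0, 4, -4, 0, 0, 0]}}

```text
clock: 41.95
eef_pos: [0.5125, -0.0118, 0.0961]
tcp_rot: [-0.036, 0.999, 0.0, 0.0]
contact_force: [-1.7, -1.0, -0.1]
grip_width: 0.432
```

Run:
```python
from h import *
plan(.42,-.018,.096,1.637)
for n in('scene','top'): cv2.imwrite(f'pics/{n}27.png',optics.capture(n))
crop('scene','pics/scene27.png',220,110,440,390,3,'pics/c35.png')
```

```text
t 41.95 tcp [ 0.5125 -0.0118  0.0961] jaw 1.642 grip cm 3.97 F [-1.6662 -0.9825 -0.1325] q7 1.74
  -> d(cm) [9.27 0.04 0.01] roll 0.005
```

View pics/scene27.png

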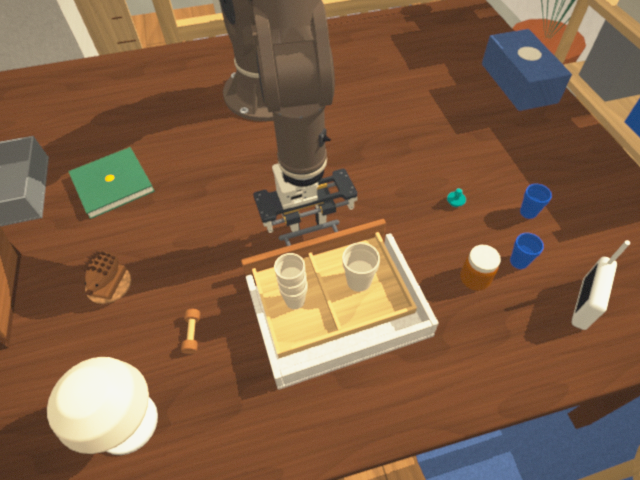

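Request:
{"method": "step_arm", "body": {"rows": [4, -0.4, 0, 0, 0, 4, -0.8, 0, 0, 0, 4, -1.2, 0, 0, 0, 4, -1.5, 0, 0, 0, 4, -1.8, 0, 0, 0, 4, -2.0, 0, 0, 0, 4, -2.2, 0, 0, 0, 4, -2.4, 0, 0, 0]}}

```text
clock: 42.85
eef_pos: [0.5342, -0.0102, 0.0954]
tcp_rot: [-0.035, 0.999, 0.0, -0.002]
contact_force: [0.3, 0.4, 0.1]
grip_width: 0.435
```

Run:
```python
from h import *
plan(.42,-.018,.096,1.637)
for n in('scene','top'): cv2.imwrite(f'pics/{n}28.png',optics.capture(n))
crop('scene','pics/scene28.png',230,190,450,390,3,'pics/c36.png')
```

```text
t 42.85 tcp [ 0.5342 -0.0102  0.0954] jaw 1.642 grip cm 3.99 F [0.3491 0.3808 0.0534] q7 1.74
  -> d(cm) [11.45  0.03 -0.02] roll 0.005
```

View pics/c36.png

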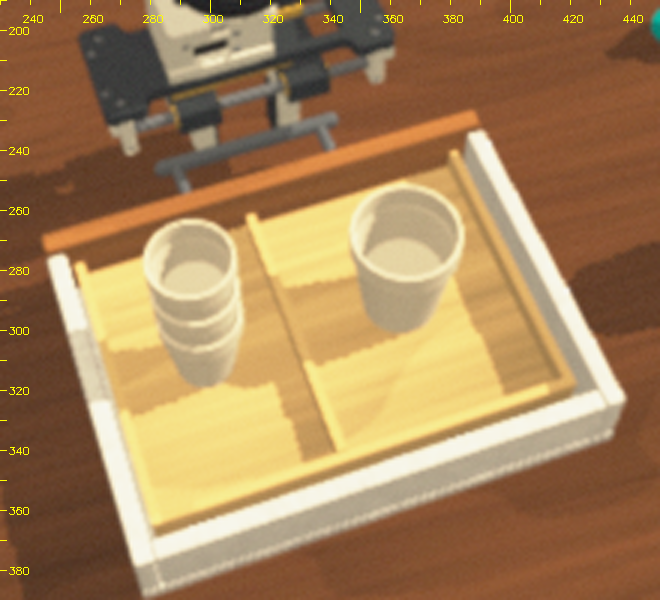

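Request:
{"method": "step_arm", "body": {"rows": [4, -0.2, 0, 0, 0, 4, -0.4, 0, 0, 0, 4, -0.6, 0, 0, 0, 4, -0.8, 0, 0, 0, 4, -1.0, 0, 0, 0, 4, -1.2, 0, 0, 0, 4, -1.3, 0, 0, 0, 4, -1.4, 0, 0, 0]}}

```text
clock: 43.75
eef_pos: [0.5378, -0.0101, 0.0942]
tcp_rot: [-0.035, 0.999, 0.001, -0.013]
contact_force: [-43.8, -1.6, 32.7]
grip_width: 0.436
```

Run:
```python
from h import *
plan(.42,-.018,.096,1.637)
for n in('scene','top'): cv2.imwrite(f'pics/{n}29.png',optics.capture(n))
crop('scene','pics/scene29.png',230,190,450,390,3,'pics/c37.png')
```

```text
t 43.75 tcp [ 0.5378 -0.0101  0.0942] jaw 1.64 grip cm 4.0 F [-43.7628  -1.6045  32.7048] q7 1.74
  -> d(cm) [11.81  0.03  0.12] roll 0.003
```

View pics/c37.png

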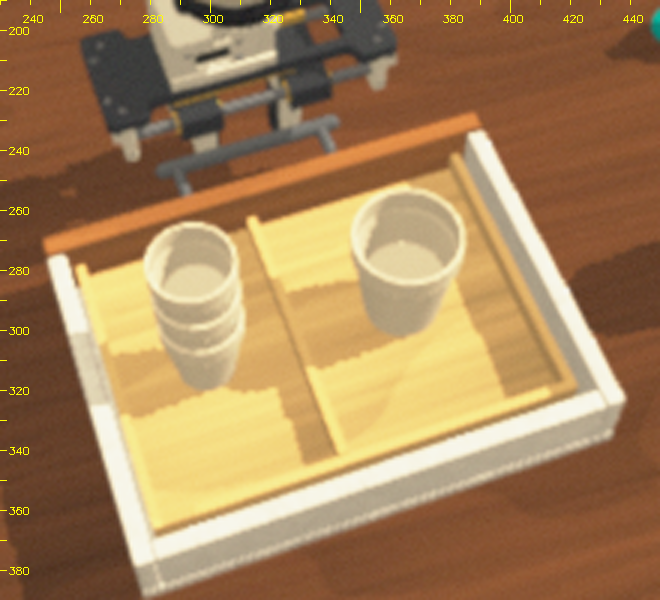

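Request:
{"method": "step_arm", "body": {"rows": [4, 0.4, 0, 0, 0, 4, 0.8, 0, 0, 0, 4, 1.2, 0, 0, 0, 4, 1.6, 0, 0, 0, 4, 2.2, 0, 0, 0, 4, 3, 0, 0, 0, 4, 4, 0, 0, 0, 4, 5, 0, 0, 0]}}

```text
clock: 44.65
eef_pos: [0.4993, -0.0127, 0.0962]
tcp_rot: [-0.036, 0.999, 0.0, 0.0]
contact_force: [0.1, -0.9, -0.1]
grip_width: 0.434
```

Run:
```python
from h import *
plan(.46,-.015,.3,1.637)
for n in('scene','top'): cv2.imwrite(f'pics/{n}30.png',optics.capture(n))
crop('scene','pics/scene30.png',230,190,450,390,3,'pics/c38.png')
```

```text
t 44.65 tcp [ 0.4993 -0.0127  0.0962] jaw 1.642 grip cm 3.99 F [ 0.1053 -0.8676 -0.0885] q7 1.75
  -> d(cm) [  3.93   0.05 -20.38] roll 0.005
```

View pics/c38.png

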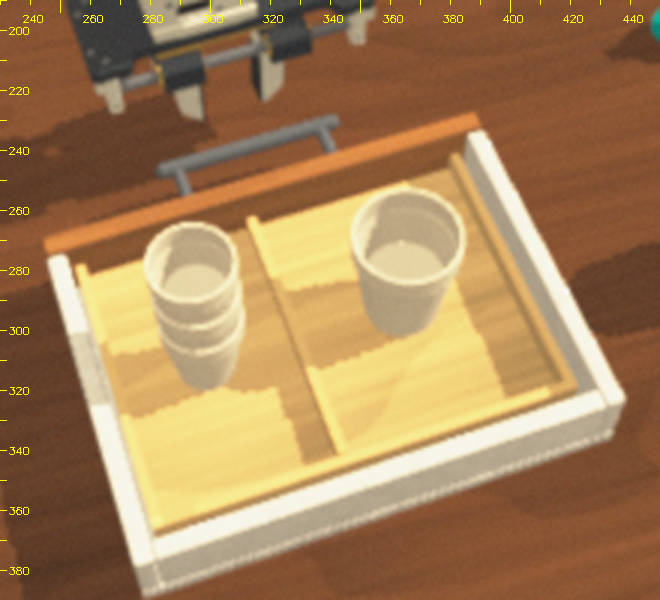

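Request:
{"method": "step_arm", "body": {"rows": [4, 3, 0, 0, 0, 4, 4, 0, -1, 0, 4, 4, 0, -4, 0, 4, 4, 0, -8, 0, 4, 4, 0, -12, 0, 4, 4, 0, -16, 0, 4, 4, 0, -20, 0, 4, 4, 0, -20, 0]}}

```text
clock: 45.55
eef_pos: [0.4628, -0.0157, 0.302]
tcp_rot: [-0.035, 0.999, 0.001, 0.005]
contact_force: [0.3, 0.1, -0.1]
grip_width: 0.436
```

Run:
```python
from h import *
plan(.38,.35,.3)
for n in('scene','top'): cv2.imwrite(f'pics/{n}31.png',optics.capture(n))
```

```text
t 45.55 tcp [ 0.4628 -0.0157  0.302 ] jaw 1.642 grip cm 4.0 F [ 0.3101  0.0538 -0.0972] q7 1.62
  -> d(cm) [ 5.67 37.06  0.17] roll 0
```

View pics/top31.png

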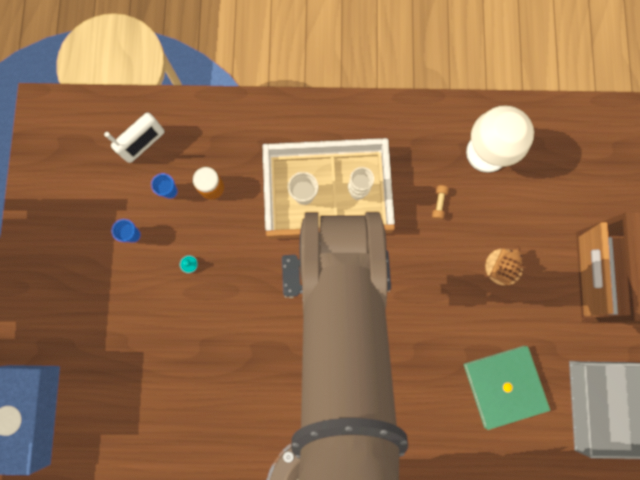

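View pics/scene31.png

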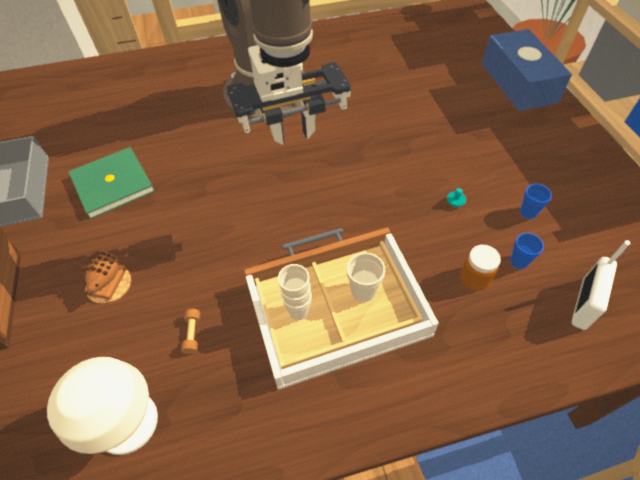

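Request:
{"method": "step_arm", "body": {"rows": [4, 5.7, 37, 0, 0, 4, 5.7, 37, 0, 0, 4, 5.7, 37, 0, 0, 4, 5.7, 37, 0, 0, 4, 5.7, 37, 0, 0, 4, 5.7, 37, 0, 0, 4, 5.7, 37, 0, 0, 4, 5.7, 37, 0, 0]}}

```text
clock: 46.45
eef_pos: [0.3745, 0.3536, 0.2948]
tcp_rot: [-0.038, 0.999, 0.0, -0.001]
contact_force: [0.5, -0.3, -0.2]
grip_width: 0.439
```

Run:
```python
from h import *
plan(.38,.35,.3)
for n in('scene','top'): cv2.imwrite(f'pics/{n}32.png',optics.capture(n))
crop('top','pics/top32.png',250,130,410,270,4,'pics/c39.png')
a=cv2.imread('pics/scene32.png');t=cv2.imread('pics/top32.png')
f=lambda im,u,v,w,h:cv2.resize(im[v:v+h,u:u+w],None,fx=5,fy=5,interpolation=cv2.INTER_CUBIC)
cv2.imwrite('pics/c40.png',np.hstack([f(a,70,240,70,70),f(t,474,235,70,70)]))
```

```text
t 46.45 tcp [0.3745 0.3536 0.2948] jaw 1.647 grip cm 4.03 F [ 0.4513 -0.2606 -0.2403] q7 0.79
  -> d(cm) [-0.52 -0.4  -0.52] roll 0
```

View pics/c39.png

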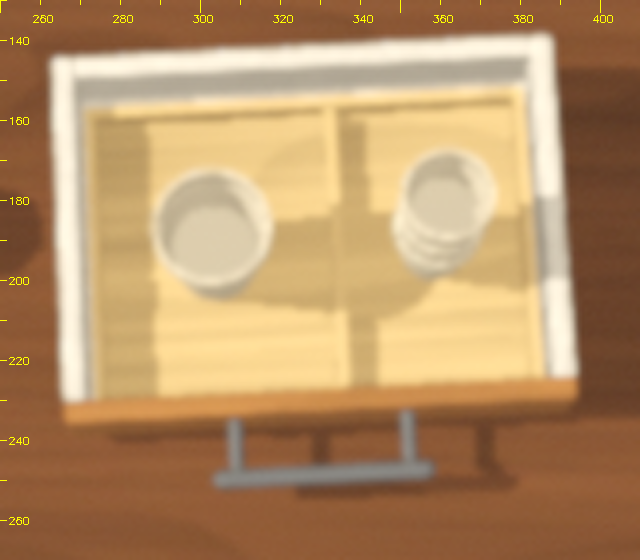

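View pics/c40.png

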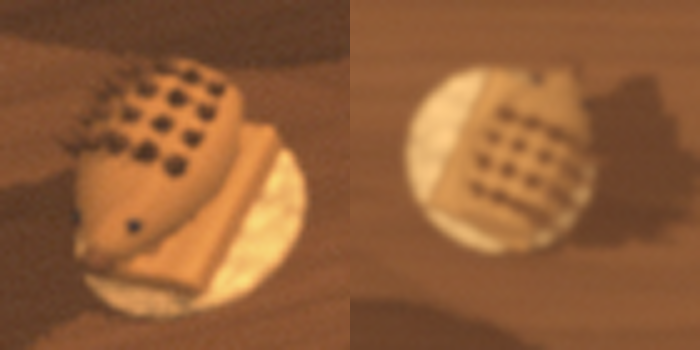

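Run:
```python
from h import *
print(tri((361.9,177.4),(293.5,277.5),.146)); print('big',tri((302.7,187.2),(230+408/3-.3,190+237/3-.3),.104))
p,_=tri((361.9,177.4),(293.5,277.5),.146); b,_=tri((302.7,187.2),(365.7,268.7),.104)
for n,src in (('top','pics/top32.png'),('scene','pics/scene32.png')):
    im=cv2.resize(cv2.imread(src),None,fx=4,fy=4,interpolation=cv2.INTER_CUBIC)
    def circ(c,z,r,col):
        P=np.array([(proj(n,[c[0]+r*np.cos(t),c[1]+r*np.sin(t),z])+.5)*4-.5 for t in np.linspace(0,6.283,60)])
        cv2.polylines(im,[P.round().astype(int).reshape(-1,1,2)],True,col,1)
    for z in(.146,.116,.086): circ(p,z,.026,(0,0,255))
    circ(p,.02,.018,(255,0,0)); circ(b,.104,.034,(0,0,255)); circ(b,.02,.024,(255,0,0))
    o=im[520:960,1050:1630] if n=='top' else im[950:1400,950:1600]
    cv2.imwrite(f'pics/ov_{n}.png',o)
```

```text
(array([ 0.6929, -0.0743]), array([-0.4449, -0.2465, -0.3759, -0.1149]))
big (array([0.683, 0.057]), array([-0.3446, -1.3482, -0.554 , -1.0403]))
```

View pics/ov_top.png

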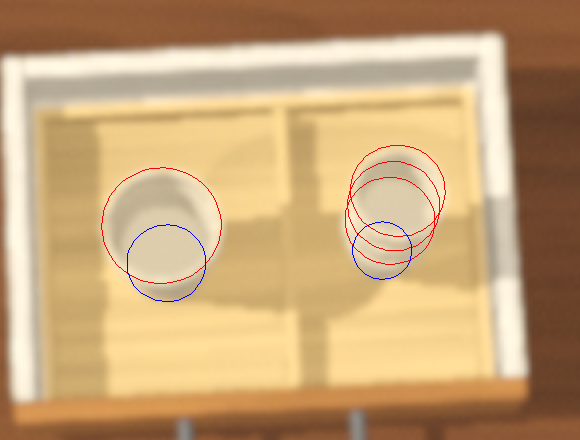

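View pics/ov_scene.png

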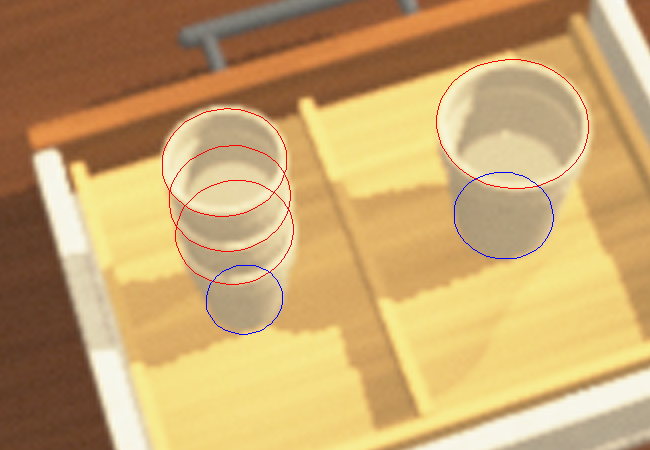

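Run:
```python
from h import *
print(order.close_job())
```

```text
the job is handed in; nothing more can be done
None
```

The nightstand is tidied and the job is handed in; I got no verdict back. About 46 s of the 210 s had passed.

- **Hedgehog:** It stands upright on the coaster, within about 5 mm of its centre. I checked it again after the drawer was shut, and it had not been knocked aside.
- **Beakers:** There was one large cream beaker, now in the wide bay, and three small ones, now nested in one stack in the narrow bay. An outline of a straight, fully nested stack drawn over both pictures matched to about 1 px.
- **Drawer:** I pushed it by the handle until it met a hard stop at about 44 N. It stayed put when I backed off, and the top picture shows no gap at the housing. I could not read the drawer joint itself, so "home" rests on those signs.
- **Left alone:** The jar, pacifier, rattle and the two blue beakers were not touched and look unmoved. The gripper was clear of everything at the end.

The two cameras disagreed with each other by a few millimetres throughout. I used an average of both, and every grasp and placing worked the first time.

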